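# Pack the copper marker cones on the ladder lift and latch it at the gauged rung

### The arm

A 6-joint arm with a two-finger parallel gripper is mounted at the origin on the work surface. World frame = base frame: x ahead of the robot, y to its left, z up, the work surface at z = 0. Lengths are in mm, angles in rad, forces in N, time in s.
With the tool pointing down it reaches from about 350 to 975 mm from the base axis. Payload 7.1 kg.
Tool frame: the origin (TCP) lies at the very end of the fingers, on their centre line; the grasp point (between the pads) lies 19 mm behind it (ctrl.grip_depth is the distance from the TCP to the grasp point, in mm); x points along the fingers, z is the direction in which the jaws open and shut, and the axes are right-handed (so a half turn about x gives the same grasp; the last joint's range is limited). The gripper opens to 88 mm and grips with 3 to 60 N. Pads are 20 mm wide; open, the fingers measure 115 mm over their backs; the gripper's body (75 mm by 178 mm) begins 61 mm behind the grasp point.
Start: joints at [-1.205, 0.423, 1.63, -0, 1.089, -0.019], TCP at [234.625, -579.272, 222.675] pointing down, gripper open.
Joint ranges: [-3, 3], [-0.9, 2.11], [0.09, 2.58], [-1.31, 4.45], [0.11, 2.69], [-2.54, 2.54]. Speed limits (rad/s): [2.39, 2.39, 3.01, 3.14, 3.14, 3.14].

### API

Orientations are given as a rotation vector (axis times angle).
In Python, from workcell import ctrl gives the robot as it stands. The module is installed in compiled form; this text tells all that it offers.
- The arm moves only by the tool send_rows, never from a script. Its argument "rows" is a list of rows, each a list of 4 numbers: the shift along the tool's x, y, z in mm, then the turn about the tool's x in rad. In form: [[x, y, z, turn], ...]. A call has 1 to 10 rows; each row shifts and turns the pose as measured when the row begins, along the tool's axes as they then stand; what a row does not reach is not made up. A row lasts 1/12 s, in which the tool goes at most 41.7 mm and 7.16 degrees, less where a joint would pass 70% of its speed; a pose out of reach is approached as far as the arm can. A call with a gripper value outside its range is refused whole. "fingers" is the opening, from 0 (shut) to 1 (fully open), set as the call begins (left out, the last holds). The fingers move at their own pace and stop on an object; the grip force is fixed at half the most. Time passes only in rows, so rows that do not move let the fingers close. It gives the time, the measured TCP pose, the force and the opening at its end, in the units of the state.
- ctrl.get_obs(): the state, without advancing time (a new reading comes with each control period).
- ctrl.get_image(name): name is "scene" or "top" or "wrist"; returns a dict with "img" (384x512x3 uint8, red, green, blue), "depth" (384x512 float32, mm along the optical axis (not along the pixel's ray), 0 where there is no reading), "mtx" (3x3 intrinsics, pixels), "world_from_camera" (4x4, takes a point from camera to world coordinates). Camera axes: x right, y down, z forward; pixel columns grow to the right and rows downward; lengths in mm; the calibration is good to about 2 mm. A picture is of the moment at which its call begins.
- ctrl.close_job(): hands the job in, once; it reports no verdict.
The state is a dict: "t": time; "qpos": joint angles; "qvel": joint speeds; "joint_torque": joint torques, N m; "ee_pos": TCP position; "orientation": TCP orientation; "ft_force": force on the tool from outside, world axes, zero at the start; "moment": the same for the moment, N m; "width": finger opening in mm.
Only numpy, scipy, OpenCV 4.12 (cv2) and the standard library are available. Lean on these libraries where they do the work, as an engineer would, in place of code of your own. Each camera call takes 0.05 s, during which the arm holds its last target.

### The job

With the lift's tray still right down, nest every loose copper cone, upright, over the green former on the tray so that they make one straight stack. Then raise the loaded tray by its black handle just past the rung that brings the tray's top level with the steel roller gauge standing beside it, let the red pawl swing back, and lower the tray until the pawl sits on that rung and carries it. Go no higher than that rung needs, let go of everything, and leave the jacks, bowl, brass block and tin where they are.

Things in the scene. Friction and masses are not known exactly. Their poses are not given: they have to be found in the camera images.
- lift: small fixed extension-ladder lift on a dark wooden base (230 x 160 mm, 12 mm thick). Two aluminium uprights (tops 192 mm above the table, 136 mm apart) carry steel rungs 8 mm thick; the three that the pawl works on are 34 mm apart (104, 138 and 172 mm above the table). Origin on the table midway between the uprights; x points away from the tray, y along the rungs
- carriage (a joint): height of the yellow sliding section (tray, rails and handle, 0.45 kg, damped, stops at 0 and 0.118 m) in m; 0 is fully down. Seated on the first, second or third rung it reads 0.026, 0.060 or 0.094
- pawl (a joint): angle of the red gravity pawl on the sliding section, rad: 0 = level, at its stop. A rising rung tips its nose down (to 0.9); 16 mm above the seat the nose is past that rung and swings back to 0 within 0.5 s; lowered then, it lands on the rung, holds, and cannot go back below it. From 20 mm above the seat the next rung starts to tip the nose, but it is passed only at about 49 mm
- handle (a point): centre of the black handle bar on top of the sliding section: 104 mm along the lift's y, 14 x 14 mm in section, free space 20 mm beneath it between rails 78 mm apart; 225 mm above the table when down; 35 mm towards the tray side from the lift's origin. It moves straight up and down
- former (a point): foot of the green resin former, on the tray's top face (22 mm above the table when down; 130 mm from the lift's origin along its -x). The former is fixed on the tray and has exactly the outer shape of a copper cone (84 mm tall), so the first cone sits with its mouth 24 mm above the tray and each next one 24 mm higher
- gauge_spot (a point): spot on the table beside the tray where the setting gauge stands (105 mm along the lift's y from the former)
- gauge_short: plain steel roller gauge, an upright fixed cylinder 36 mm across and 48 mm tall with a dark band; origin at the centre of its foot. One of three; the one that stands beside the lift's tray gives the setting, the other two are parked well away from it, towards the robot's right. Its top is level with the tray's top face when the pawl is on the first rung
- gauge_mid: plain steel roller gauge, an upright fixed cylinder 36 mm across and 82 mm tall with a dark band; origin at the centre of its foot. One of three; the one that stands beside the lift's tray gives the setting, the other two are parked well away from it, towards the robot's right. Its top is level with the tray's top face when the pawl is on the second rung
- gauge_tall: plain steel roller gauge, an upright fixed cylinder 36 mm across and 116 mm tall with a dark band; origin at the centre of its foot. One of three; the one that stands beside the lift's tray gives the setting, the other two are parked well away from it, towards the robot's right. Its top is level with the tray's top face when the pawl is on the third rung
- cone1_mid (a point): hollow spun copper cone standing mouth down: mouth 72 mm across, 84 mm tall; walls 3 mm, narrowing to 29 mm across at the shoulder (64 mm up), and above that a solid round stem 20 mm across and 20 mm tall to grip from above. Inside it is hollow up to 60 mm, so a cone put over another one sits 24 mm higher. Point: on the axis, half-way up (42 mm above the mouth); z is the axis towards the stem. Mass about 60 g. May be absent.
- cone2_mid (a point): hollow spun copper cone standing mouth down: mouth 72 mm across, 84 mm tall; walls 3 mm, narrowing to 29 mm across at the shoulder (64 mm up), and above that a solid round stem 20 mm across and 20 mm tall to grip from above. Inside it is hollow up to 60 mm, so a cone put over another one sits 24 mm higher. Point: on the axis, half-way up (42 mm above the mouth); z is the axis towards the stem. Mass about 60 g. May be absent.
- cone3_mid (a point): hollow spun copper cone standing mouth down: mouth 72 mm across, 84 mm tall; walls 3 mm, narrowing to 29 mm across at the shoulder (64 mm up), and above that a solid round stem 20 mm across and 20 mm tall to grip from above. Inside it is hollow up to 60 mm, so a cone put over another one sits 24 mm higher. Point: on the axis, half-way up (42 mm above the mouth); z is the axis towards the stem. Mass about 60 g. May be absent.
- cone4_mid (a point): hollow spun copper cone standing mouth down: mouth 72 mm across, 84 mm tall; walls 3 mm, narrowing to 29 mm across at the shoulder (64 mm up), and above that a solid round stem 20 mm across and 20 mm tall to grip from above. Inside it is hollow up to 60 mm, so a cone put over another one sits 24 mm higher. Point: on the axis, half-way up (42 mm above the mouth); z is the axis towards the stem. Mass about 60 g. May be absent.
- cone5_mid (a point): hollow spun copper cone standing mouth down: mouth 72 mm across, 84 mm tall; walls 3 mm, narrowing to 29 mm across at the shoulder (64 mm up), and above that a solid round stem 20 mm across and 20 mm tall to grip from above. Inside it is hollow up to 60 mm, so a cone put over another one sits 24 mm higher. Point: on the axis, half-way up (42 mm above the mouth); z is the axis towards the stem. Mass about 60 g. May be absent.
- jack_a: bystander: white jack ball, 63 mm, fixed on a small rubber foot, 69 mm tall; origin under its foot
- jack_b: bystander: the other white jack, the same
- stop_block: bystander: brass stop block 55 x 40 x 45 mm, origin under its centre
- bowl: bystander: green resin bowl 104 mm across, 45 mm tall, empty; origin under its centre
- wax_tin: bystander: grey tin 64 mm across, 45 mm tall; origin under its centre
Not all that is in view belongs to the job. Leave any blue or turquoise look-alike of the gauge_tall alone. Leave any turquoise look-alike of the part that bears cone4_mid alone.

How it is judged:
By the outcome, as a careful person would: the job done as asked, in the order asked, and still so for the second after the job is handed in, with the robot touching nothing.
Of cone1, cone2, cone3, cone4, cone5 only 3 to 5 are there at a start; the rules pass over those that are not, and their reading is None.
At some moment in a run one of cone1, cone2, cone3, cone4, cone5 may be knocked a few centimetres aside while the robot is not near it.
It also fails if it takes over 210 s, if anything falls off the work surface, if the arm or the gripper's body presses on something with over 40 N, if the wrist force passes 120 N, or if a joint passes its speed limit or range.

## Working session

There is one attempt and no reset: what is moved stays moved. The work goes in short steps, Python scripts to look and compute and a tool call to move; the robot and the scene stay as the last step left them, time stands still between calls to the robot, and variables do not carry over. Pictures are saved under pics/ and viewed, and the job is handed in when it is done.

Besides the shell and the picture viewer there is one more tool, called after "Emit:" by a JSON object that holds its "method" and its "body", one argument or row to a line. send_rows: Moves the arm, as the interface text tells. Its arguments: {"type":"object","properties":{"rows":{"type":"array"},"fingers":{"type":"number"}},"required":["rows"]}

```bash
mkdir -p pics
cat > h.py <<'E'
import numpy as np, cv2
from workcell import ctrl
from scipy.spatial.transform import Rotation as R
def cam(n,save=None):
    d=ctrl.get_image(n)
    if save: cv2.imwrite(f'pics/{save}.png',cv2.resize(d['img'][:,:,::-1],None,fx=1.5,fy=1.5))
    return d
def world(d,u,v,z=None):
    K=d['mtx'];T=d['world_from_camera']
    r=np.linalg.inv(K)@np.array([u,v,1.])
    if z is None:
        p=r*d['depth'][int(round(v)),int(round(u))]
        return T[:3,:3]@p+T[:3,3]
    w=T[:3,:3]@r; return T[:3,3]+w*(z-T[2,3])/w[2]
def cloud(d):
    K=d['mtx'];T=d['world_from_camera'];h,w=d['depth'].shape
    u,v=np.meshgrid(np.arange(w),np.arange(h))
    r=np.stack([u,v,np.ones_like(u)],-1)@np.linalg.inv(K).T
    p=r*d['depth'][...,None]
    return p@T[:3,:3].T+T[:3,3]
E
python3 - <<'E'
from h import *
for n in('scene','top','wrist'):
    d=cam(n,n+'0'); print(n,d['mtx'].round(1).tolist(),d['world_from_camera'].round(2).tolist())
o=ctrl.get_obs()
print(o, R.from_rotvec(o['orientation']).as_matrix().round(3))
E
```

```text
scene [[376.7, 0.0, 257.0], [0.0, 376.7, 189.7], [0.0, 0.0, 1.0]] [[-0.62, 0.62, -0.48, 956.47], [0.79, 0.49, -0.38, 308.19], [0.0, -0.61, -0.79, 962.69], [0.0, 0.0, 0.0, 1.0]]
top [[434.8, 0.0, 249.9], [0.0, 434.8, 196.6], [0.0, 0.0, 1.0]] [[0.09, -0.97, 0.22, 187.78], [-1.0, -0.08, 0.02, -72.72], [-0.0, -0.22, -0.97, 1373.89], [0.0, 0.0, 0.0, 1.0]]
wrist [[303.9, 0.0, 252.2], [0.0, 303.9, 193.2], [0.0, 0.0, 1.0]] [[0.38, -0.88, -0.28, 312.36], [-0.93, -0.36, -0.11, -547.33], [-0.0, 0.3, -0.95, 383.97], [0.0, 0.0, 0.0, 1.0]]
{'t': 0.15, 'qpos': array([-1.20499581e+00,  4.23663881e-01,  1.63048332e+00,  1.08887031e-07,
        1.08858074e+00, -1.89923329e-02]), 'qvel': array([ 0.001071  , -0.00189108, -0.00147615, -0.00031565, -0.00048639,
       -0.00013086]), 'joint_torque': array([ 3.05713520e-04, -5.44981670e+01, -2.73919362e+01,  6.42845384e-02,
        2.03890179e-02, -7.96511154e-05]), 'ee_pos': array([ 234.48505209, -578.90051831,  222.09338264]), 'orientation': array([ 0.92191457,  1.36797267, -0.92083912]), 'ft_force': array([ 0.71485655, -0.47913387,  0.25361295]), 'moment': array([ 0.02644083, -0.03750495,  0.03376387]), 'width': 87.29985678609017} [[-0.     0.927  0.375]
 [ 0.001  0.375 -0.927]
 [-1.     0.    -0.001]]
```

View pics/scene0.png

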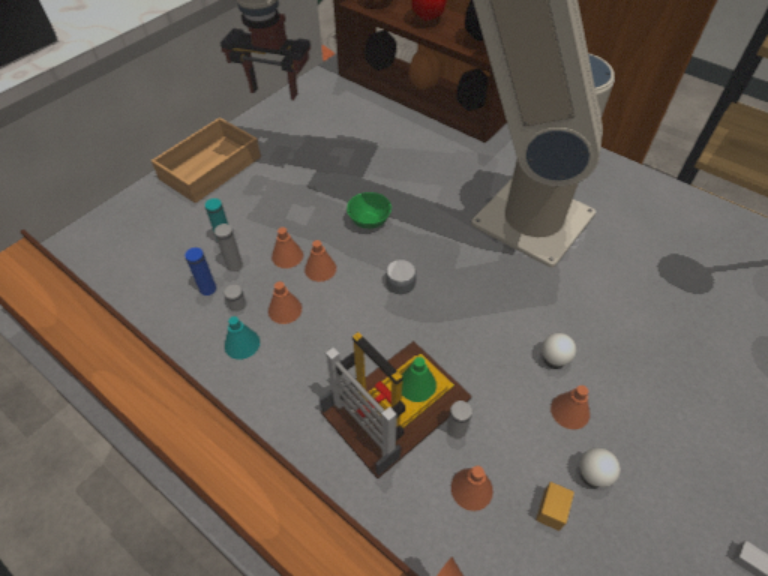

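View pics/top0.png

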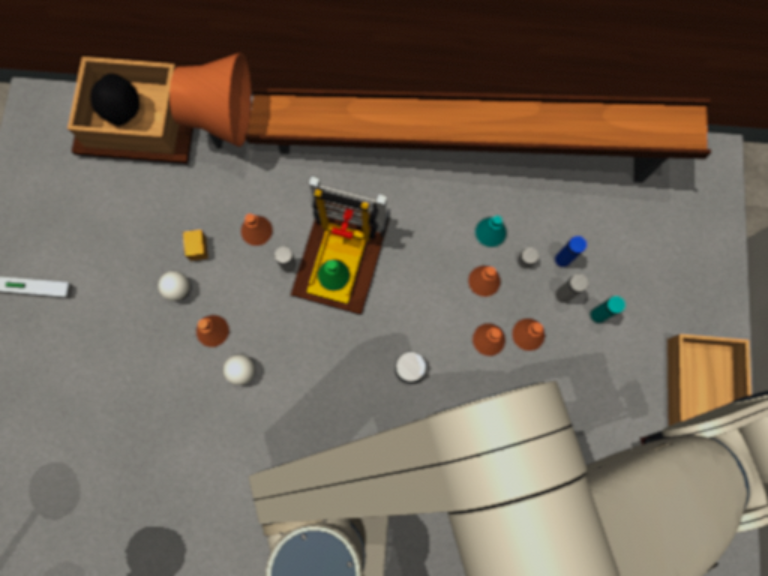

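View pics/wrist0.png

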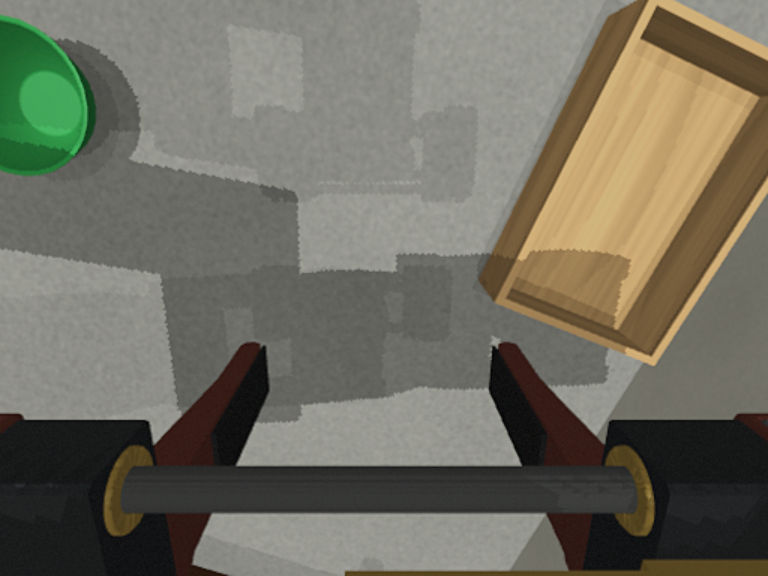

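The top view (1.5x pixels) shows five copper cones at (257,228), (212,330), (485,279), (489,338) and (529,332). Possible look-alikes:
- Turquoise cone at (491,230).
- Big terracotta bell at (210,95).
- Green former at (334,273).
- Brass block at (195,243).

For the gauge, the one beside the tray is at (284,257). The parked ones are at (530,256) and (575,287), and the coloured look-alikes are at (571,250) and (608,308).

```bash
cat > meas.py <<'E'
from h import *
def cones(d,name='',lo=150,zt=84,hue=(4,14),sat=100):
    hsv=cv2.cvtColor(d['img'],cv2.COLOR_RGB2HSV); P=cloud(d)
    m=((hsv[...,0]>=hue[0])&(hsv[...,0]<=hue[1])&(hsv[...,1]>sat)&(hsv[...,2]>40)).astype(np.uint8)
    m=m&(P[...,2]>4)&(P[...,2]<250)
    n,l,s,c=cv2.connectedComponentsWithStats(m.astype(np.uint8))
    out=[]
    for i in range(1,n):
        if s[i,4]<60: continue
        q=P[l==i]; zmax=np.percentile(q[:,2],98)
        t=q[(q[:,2]>zmax-4)]
        out.append((c[i].round(),s[i,4],zmax.round(1),t[:,:2].mean(0).round(1),np.ptp(t[:,:2],axis=0).round(0),len(t), q[:,:2].mean(0).round(1)))
    return out
if __name__=='__main__':
  for n in('top','scene'):
    d=cam(n); P=cloud(d)
    print(n)
    for r in cones(d): print(*r)
    print('green')
    for r in cones(d,hue=(50,75)): print(*r)
    print('teal/blue')
    for r in cones(d,hue=(80,125)): print(*r)
    if n=='top':
        for nm,(u,v) in dict(gauge=(284,253),tin=(411,367),ja=(174,285),jb=(238,370),blk=(195,243),g2=(530,256),g3=(578,283),pl=(314,181),pr=(383,199),hl=(318,195),hr=(366,207)).items():
            uu,vv=u/1.5,v/1.5
            a=int(vv);b=int(uu); w=P[a-4:a+5,b-4:b+5].reshape(-1,3); z=np.percentile(w[:,2],95)
            t=w[w[:,2]>z-4]; print(nm,z.round(1),t.mean(0).round(1),len(t))
E
python3 meas.py
```

```text
top
[274.  79.] 12561 215.3 [856.1 290. ] [111.  57.] 348 [854.9 -83.7]
[323.  63.] 819 185.4 [ 916.1 -645.2] [11. 86.] 55 [ 916.  -232.6]
[170. 153.] 324 87.1 [623.6 230.1] [15. 17.] 22 [614.7 222.9]
[229. 152.] 80 95.6 [609.6  33.5] [14. 41.] 12 [629.3  33.7]
[225. 181.] 983 18.8 [544.4  46.2] [187. 177.] 238 [541.7  40.4]
[322. 187.] 335 86.4 [ 553.4 -276.1] [16. 16.] 28 [ 544.1 -271.8]
[141. 220.] 349 86.5 [393.6 294. ] [15. 17.] 23 [388.1 285.4]
[352. 223.] 346 86.8 [ 443.9 -375.5] [19. 18.] 26 [ 437.6 -368.6]
[325. 226.] 351 85.2 [ 426.2 -292.5] [18. 19.] 31 [ 419.8 -287.2]
green
[222. 183.] 296 108.3 [531.8  47.6] [16. 19.] 24 [521.9  44. ]
teal/blue
[327. 154.] 315 87.6 [ 664.6 -283.5] [16. 19.] 21 [ 654.2 -280.4]
[380. 167.] 237 121.8 [ 617.3 -443.3] [34. 30.] 39 [ 609.6 -439.1]
[405. 206.] 243 121.9 [ 498.  -519.6] [29. 31.] 32 [ 493.6 -516.1]
gauge 87.2 [531.9 135.5 173.9] 29
tin 50.5 [ 349.2 -132.6   48.4] 31
ja 71.7 [473.2 375.6  70.1] 15
jb 71.8 [306.3 205.1 126.5] 23
blk 51.4 [548.2 322.2 123. ] 18
g2 53.6 [ 605.5 -363.3   51.5] 31
g3 120.7 [ 527.4 -437.5  149.1] 41
pl
[... 631 characters left out ...]
5.7  35.4] [60. 32.] 15 [573.7 -12.1]
[381. 272.] 528 85.1 [392.  297.5] [19. 17.] 40 [405.5 298.1]
[235. 291.] 459 15.6 [678.   16.6] [ 52. 129.] 261 [678.3  16.8]
[315. 325.] 579 85.2 [622.7 232.1] [17. 19.] 52 [633.9 235. ]
[300. 379.] 109 212.4 [803.  274.4] [7. 8.] 12 [788.7 279.5]
green
[246. 139.] 512 47.2 [ 246.  -299.8] [100. 100.] 65 [ 231.8 -306.7]
[278. 254.] 458 107.5 [531.1  50. ] [18. 19.] 34 [542.9  59. ]
teal/blue
[143. 141.] 163 118.3 [ 494.4 -517.6] [35. 35.] 54 [ 498.9 -512.3]
[129. 170.] 89 118.3 [ 613.4 -440.7] [32. 34.] 68 [ 613.9 -439.9]
[135. 185.] 233 102.1 [ 617.6 -427.3] [25. 17.] 17 [ 619.1 -429.2]
[160. 226.] 429 84.5 [ 662.7 -282. ] [16. 18.] 32 [ 669.2 -270. ]
```

Run:
```python
from h import *
d=cam('top'); i=d['img'][100:220,180:280][:,:,::-1]; cv2.imwrite('pics/crop1.png',cv2.resize(i,None,fx=6,fy=5,interpolation=cv2.INTER_CUBIC))
d=cam('scene'); i=d['img'][200:360,190:420][:,:,::-1]; cv2.imwrite('pics/crop2.png',cv2.resize(i,None,fx=3.4,fy=3.4,interpolation=cv2.INTER_CUBIC))
```

```text
(no output)
```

View pics/crop1.png

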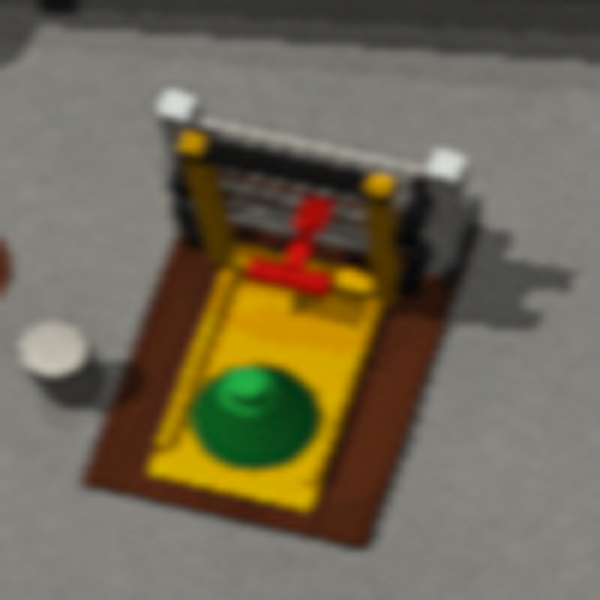

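View pics/crop2.png

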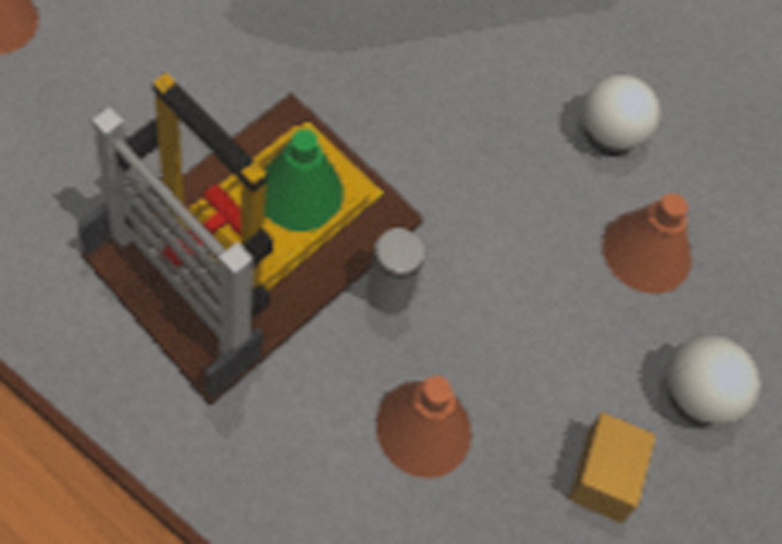

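The gauge beside the tray reads about 84–87 mm high, and the parked ones read 51 and 120 mm. So it is gauge_mid, which means the second rung (carriage 0.060). The former sits at about (531,49) and the handle at about (625,30). The former to lift-origin distance is 130 mm, as specified. I'll rotate the tool first.

Emit:
{"method": "send_rows", "body": {
  "rows": [
    [0,0,0,-0.12],
    [0,0,0,-0.12],
    [0,0,0,-0.12],
    [0,0,0,-0.12],
    [0,0,0,-0.12],
    [0,0,0,-0.12],
    [0,0,0,-0.12],
    [0,0,0,-0.12],
    [0,0,0,-0.12],
    [0,0,0,-0.12]
  ],
  "fingers": 0.6
}}

```text
t: 1.18
ee_pos: [234.5, -578.8, 222.1]
orientation: [-0.046, 1.571, 0.048]
ft_force: [0.6, -0.3, 0.5]
width: 52.3
```

```bash
cat > go.py <<'E'
from h import *
import sys
# usage: go.py x y z yaw -> tool-frame shift after reaching yaw, & turn
def st():
    o=ctrl.get_obs(); M=R.from_rotvec(o['orientation']).as_matrix()
    return o,M,np.arctan2(M[1,1],M[0,1])
o,M,yaw=st()
print('t',round(o['t'],2),'pos',o['ee_pos'].round(1),'yaw',round(yaw,3),'tilt',M[:,0].round(3),'F',o['ft_force'].round(1),'w',round(o['width'],1),'q6',round(o['qpos'][5],2))
a=[float(x) for x in sys.argv[1:]]
for i in range(0,len(a),3):
    p=np.array(a[i:i+3]); dd=p-o['ee_pos']; print('to',p,'tool shift',(M.T@dd).round(1))
E
python3 go.py
```

```text
t 1.18 pos [ 234.5 -578.8  222.1] yaw 1.63 tilt [-0.     0.001 -1.   ] F [ 0.6 -0.3  0.5] w 52.3 q6 -1.26
```

Emit:
{"method": "send_rows", "body": {
  "rows": [
    [0,0,0,-0.12],
    [0,0,0,-0.12],
    [0,0,0,-0.12],
    [0,0,0,-0.12],
    [0,0,0,-0.12],
    [0,0,0,-0.12],
    [0,0,0,-0.12],
    [0,0,0,-0.12],
    [0,0,0,-0.12],
    [0,0,0,-0.12]
  ]
}}

```text
t: 2.02
ee_pos: [234.3, -578.4, 221.7]
orientation: [-1.013, 1.321, 1.016]
ft_force: [-0.8, 0.2, -0.1]
width: 52.9
```

```bash
python3 go.py 442 -374 150
```

```text
t 2.02 pos [ 234.3 -578.4  221.7] yaw 2.88 tilt [-0.001  0.002 -1.   ] F [-0.8  0.2 -0.1] w 52.9 q6 -2.51
to [ 442. -374.  150.] tool shift [  72.  -147.9  251. ]
```

Emit:
{"method": "send_rows", "body": {
  "rows": [
    [9,-18,31,0],
    [9,-18,31,0],
    [9,-18,31,0],
    [9,-18,31,0],
    [9,-18,31,0],
    [9,-18,31,0],
    [9,-18,31,0],
    [9,-18,31,0],
    [0,0,0,0]
  ]
}}

```text
t: 2.77
ee_pos: [442.9, -370.6, 148.0]
orientation: [-1.021, 1.322, 1.012]
ft_force: [0.2, 0.8, -0.1]
width: 52.7
```

```bash
python3 go.py 442 -374 150; python3 -c "
from meas import *
for n in('scene','top'):
  d=cam(n,n+'1')
  for r in cones(d): 
    if 80<r[2]<90: print(n,r[2],r[3],r[5])
d=cam('wrist','wrist1')
for r in cones(d): print(*r)
"
```

```text
t 2.77 pos [ 442.9 -370.6  148. ] yaw 2.882 tilt [ 0.002 -0.005 -1.   ] F [ 0.2  0.8 -0.1] w 52.7 q6 -2.03
to [ 442. -374.  150.] tool shift [-2.   0.  -3.6]
scene 85.0 [ 441.7 -372. ] 19
scene 84.0 [ 422.4 -290.6] 21
scene 84.9 [ 550.3 -273. ] 29
scene 85.1 [392.  297.6] 38
scene 85.7 [623.  231.9] 51
top 87.0 [623.8 229.3] 25
top 85.9 [ 552.6 -276.2] 26
top 85.6 [393.3 294.6] 25
[328. 145.] 3768 84.7 [ 424.4 -293.7] [19. 19.] 516 [ 416.  -300.1]
[251. 183.] 3339 84.6 [ 442.5 -376.3] [19. 20.] 446 [ 432.3 -373.2]
[352. 260.] 4347 216.2 [ 437.8 -341. ] [6. 8.] 214 [ 504.8 -300.7]
[180. 273.] 1385 218.9 [ 422.  -399.6] [21. 11.] 131 [ 422.  -401.1]
[  9. 293.] 553 237.7 [ 394.6 -436.1] [11.  5.] 279 [ 394.9 -436.4]
[498. 294.] 712 238.2 [ 431.2 -295.2] [10.  5.] 294 [ 432.2 -295.3]
[ 19. 364.] 1097 244.0 [ 414.3 -441.3] [16.  6.] 312 [ 417.5 -442.2]
[173. 357.] 290 233.3 [ 433.7 -400.1] [18.  5.] 117 [ 436.1 -400.8]
[332. 357.] 283 232.6 [ 448.5 -346.4] [18.  5.] 115 [ 450.9 -347. ]
[490. 363.] 1247 244.6 [ 449.7 -300.2] [16.  5.] 357 [ 453.4 -301.2]
```

View pics/wrist1.png

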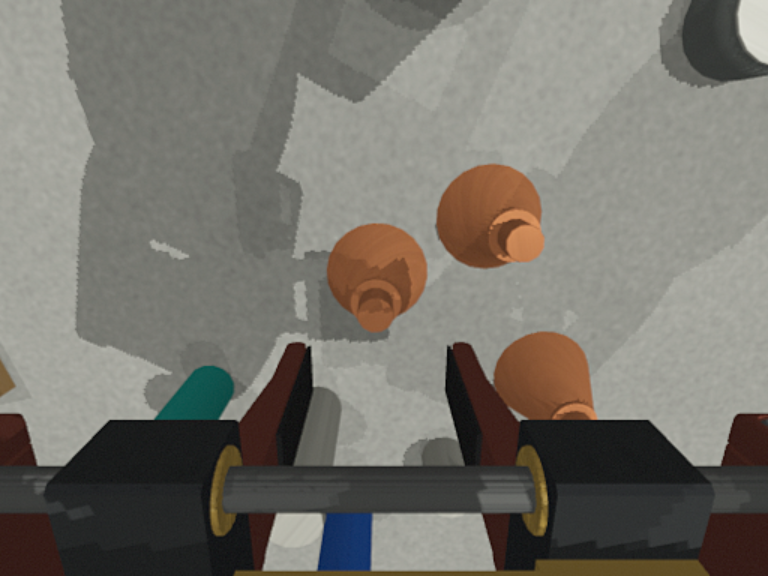

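The wrist picture shows the target copper cone at (376,290) between the open fingers, its neighbour at (500,220), and the turquoise and blue pieces off to the lower left. The cone position agrees across views to within about 3 mm, so I'll descend.

Emit:
{"method": "send_rows", "body": {
  "rows": [
    [30,0,-3,0],
    [30,0,0,0],
    [15,0,0,0],
    [5,0,0,0],
    [0,0,0,0]
  ]
}}

```text
t: 3.33
ee_pos: [438.0, -387.4, 71.4]
orientation: [-1.024, 1.327, 0.994]
ft_force: [0.2, 0.1, -0.2]
width: 52.7
```

```bash
python3 go.py 442 -374 67
```

```text
t 3.33 pos [ 438.  -387.4   71.4] yaw 2.872 tilt [ 0.009 -0.015 -1.   ] F [ 0.2  0.1 -0.2] w 52.7 q6 -2.04
to [ 442. -374.   67.] tool shift [ 4.2 -0.3 14.1]
```

Emit:
{"method": "send_rows", "body": {
  "rows": [
    [0,0,7,0],
    [0,0,5,0],
    [0,0,0,0]
  ]
}}

```text
t: 3.58
ee_pos: [440.6, -377.9, 73.5]
orientation: [-1.022, 1.328, 0.989]
ft_force: [-0.8, 0.3, -0.8]
width: 52.4
```

```bash
python3 go.py 442 -374 67
```

```text
t 3.58 pos [ 440.6 -377.9   73.5] yaw 2.868 tilt [ 0.011 -0.017 -1.   ] F [-0.8  0.3 -0.8] w 52.4 q6 -2.02
to [ 442. -374.   67.] tool shift [ 6.5 -0.2  4.2]
```

Emit:
{"method": "send_rows", "body": {
  "rows": [
    [4,0,3,0],
    [2,0,1,0],
    [0,0,0,0]
  ]
}}

```text
t: 3.83
ee_pos: [443.3, -374.4, 69.8]
orientation: [-1.027, 1.327, 0.985]
ft_force: [0.4, 0.1, -0.8]
width: 53.0
```

```bash
python3 go.py 442 -374 67
```

```text
t 3.83 pos [ 443.3 -374.4   69.8] yaw 2.869 tilt [ 0.014 -0.02  -1.   ] F [ 0.4  0.1 -0.8] w 53.0 q6 -2.01
to [ 442. -374.   67.] tool shift [2.8 1.4 0.1]
```

Emit:
{"method": "send_rows", "body": {
  "rows": [
    [3,0,0,0],
    [0,1,0,0],
    [0,0,0,0]
  ]
}}

```text
t: 4.08
ee_pos: [442.9, -374.1, 67.0]
orientation: [-1.028, 1.326, 0.985]
ft_force: [-0.7, 0.0, -1.0]
width: 52.4
```

Emit:
{"method": "send_rows", "body": {
  "rows": [
    [0,0,0,0],
    [0,0,0,0],
    [0,0,0,0],
    [0,0,0,0]
  ],
  "fingers": 0
}}

```text
t: 4.42
ee_pos: [442.8, -374.2, 66.8]
orientation: [-1.028, 1.326, 0.985]
ft_force: [0.2, -0.3, -0.1]
width: 29.6
```

```bash
python3 go.py 442 -374 290
```

```text
t 4.42 pos [ 442.8 -374.2   66.8] yaw 2.87 tilt [ 0.015 -0.021 -1.   ] F [ 0.2 -0.3 -0.1] w 29.6 q6 -2.01
to [ 442. -374.  290.] tool shift [-223.1   -3.7   -3.6]
```

Tilt holds while the arm is stationary. I'll finish closing and lift a little.

Emit:
{"method": "send_rows", "body": {
  "rows": [
    [0,0,0,0],
    [0,0,0,0],
    [0,0,0,0],
    [0,0,0,0]
  ]
}}

```text
t: 4.75
ee_pos: [442.8, -374.3, 66.8]
orientation: [-1.028, 1.326, 0.985]
ft_force: [-0.4, 0.1, 0.2]
width: 18.9
```

Emit:
{"method": "send_rows", "body": {
  "rows": [
    [-5,0,0,0],
    [-15,0,0,0],
    [-15,0,0,0],
    [-20,0,0,0],
    [-25,0,0,0],
    [-25,0,0,0],
    [-15,0,0,0],
    [0,0,0,0]
  ]
}}

```text
t: 5.42
ee_pos: [439.4, -370.3, 191.8]
orientation: [-1.024, 1.327, 0.99]
ft_force: [-0.1, -1.2, 0.1]
width: 19.5
```

```bash
python3 go.py 442 -374 290 531 49 290;python3 -c "
from h import *
d=cam('scene','s2')"
```

```text
t 5.42 pos [ 439.4 -370.3  191.8] yaw 2.87 tilt [ 0.011 -0.017 -1.   ] F [-0.1 -1.2  0.1] w 19.5 q6 -2.01
to [ 442. -374.  290.] tool shift [-98.1  -4.9  -4.2]
to [531.  49. 290.] tool shift [-104.4   22.9  427.2]
```

View pics/s2.png

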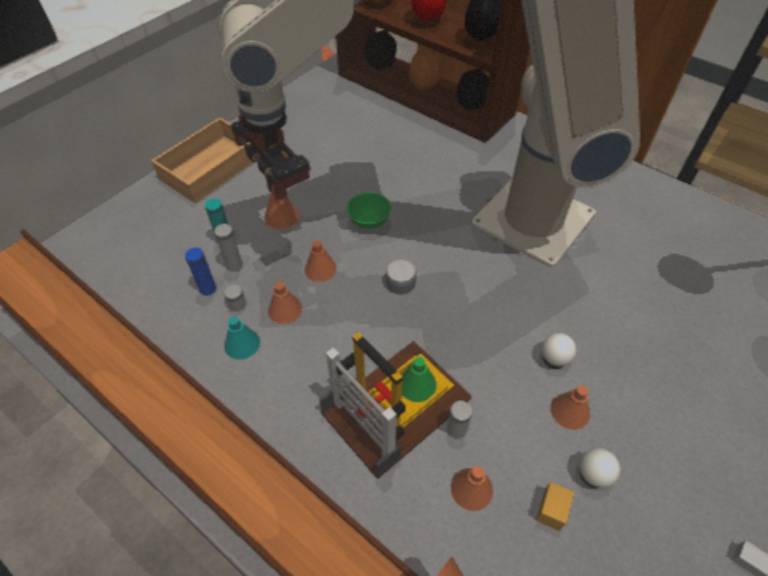

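The cone is held, at (280,205) in the scene view. Next is the move to the former.

Emit:
{"method": "send_rows", "body": {
  "rows": [
    [-6,2,20,-0.02],
    [-4,2,33,-0.02],
    [-4,2,35,-0.02],
    [-3,2,35,-0.02],
    [-3,2,35,0],
    [0,2,35,0],
    [0,2,35,0],
    [0,2,35,0],
    [0,2,35,0],
    [0,2,30,0]
  ]
}}

```text
t: 6.3
ee_pos: [482.6, -35.6, 195.3]
orientation: [-1.071, 1.307, 1.055]
ft_force: [0.9, 0.1, -1.3]
width: 19.3
```

```bash
python3 go.py 531 49 195
```

```text
t 6.3 pos [482.6 -35.6 195.3] yaw 2.943 tilt [-0.002 -0.014 -1.   ] F [ 0.9  0.1 -1.3] w 19.3 q6 -1.45
to [531.  49. 195.] tool shift [ -0.9 -30.7  92.5]
```

Emit:
{"method": "send_rows", "body": {
  "rows": [
    [-4,-7,22,0],
    [-3,-8,25,0],
    [-3,-8,22,0],
    [0,-5,14,0],
    [0,-2,6,0],
    [0,0,0,0]
  ]
}}

```text
t: 6.8
ee_pos: [525.7, 56.6, 195.8]
orientation: [-1.071, 1.314, 1.07]
ft_force: [-0.3, -0.2, -0.4]
width: 19.3
```

```bash
python3 go.py 531 49 195; python3 -c "
from meas import *
for n in ('scene','top','wrist'):
  d=cam(n,n+'3')
  for r in cones(d,hue=(50,75)): print(n,*r)
"
```

```text
t 6.8 pos [525.7  56.6 195.8] yaw 2.95 tilt [-0.015 -0.013 -1.   ] F [-0.3 -0.2 -0.4] w 19.3 q6 -1.28
to [531.  49. 195.] tool shift [ 0.8 -6.7 -6.4]
scene [244. 139.] 447 46.5 [ 251.4 -305.9] [ 98. 100.] 60 [ 235.2 -310.5]
scene [278. 257.] 374 84.1 [540.   53.8] [14. 30.] 28 [545.3  60.3]
top [328. 283.] 868 48.4 [ 245.  -305.8] [102. 100.] 104 [ 247.1 -305.2]
wrist [248. 160.] 469 43.2 [504.1  51.2] [ 8. 34.] 62 [504.2  51.7]
```

View pics/wrist3.png

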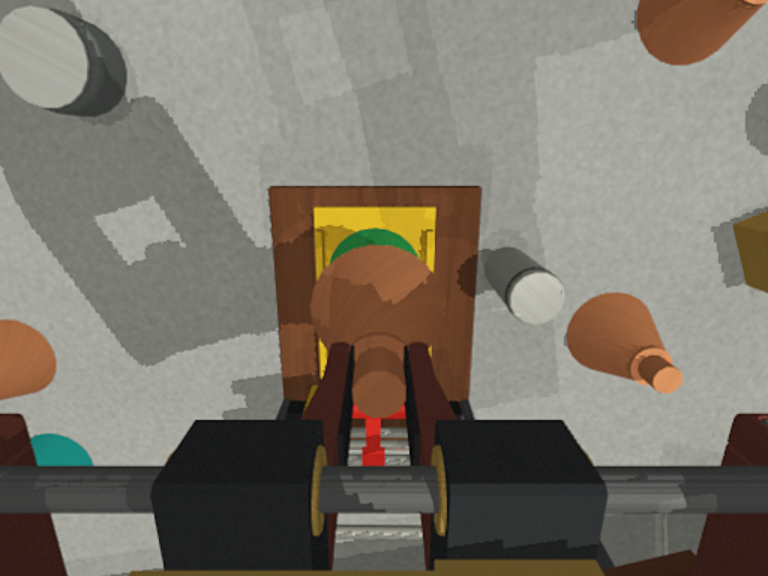

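View pics/scene3.png

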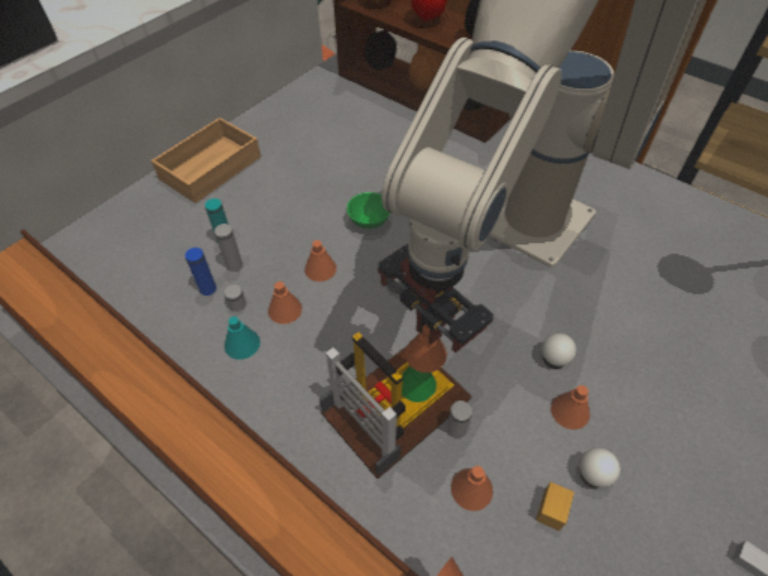

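The cone hangs over the former. Final alignment, then descend.

Emit:
{"method": "send_rows", "body": {
  "rows": [
    [0,-5,-5,0],
    [0,-2,-2,0],
    [15,0,0,0],
    [15,0,0,0],
    [10,0,0,0],
    [0,0,0,0]
  ]
}}

```text
t: 7.45
ee_pos: [530.1, 39.5, 155.9]
orientation: [-1.066, 1.317, 1.061]
ft_force: [0.1, 1.0, -0.1]
width: 19.4
```

```bash
python3 go.py 531 49 115
```

```text
t 7.45 pos [530.1  39.5 155.9] yaw 2.942 tilt [-0.013 -0.014 -1.   ] F [ 0.1  1.  -0.1] w 19.4 q6 -1.3
to [531.  49. 115.] tool shift [40.8  0.6 10.2]
```

Emit:
{"method": "send_rows", "body": {
  "rows": [
    [0,0,5,0],
    [0,0,2,0],
    [0,0,0,0]
  ]
}}

```text
t: 7.7
ee_pos: [531.8, 45.6, 156.3]
orientation: [-1.065, 1.318, 1.06]
ft_force: [0.2, 0.6, -0.7]
width: 19.4
```

```bash
python3 go.py 531 49 115
```

```text
t 7.7 pos [531.8  45.6 156.3] yaw 2.94 tilt [-0.013 -0.014 -1.   ] F [ 0.2  0.6 -0.7] w 19.4 q6 -1.29
to [531.  49. 115.] tool shift [41.2  1.   3.9]
```

Emit:
{"method": "send_rows", "body": {
  "rows": [
    [5,0,3,0],
    [10,0,0,0],
    [10,0,0,0],
    [8,0,0,0],
    [4,0,0,0],
    [0,0,0,0]
  ]
}}

```text
t: 8.2
ee_pos: [533.0, 49.1, 116.9]
orientation: [-1.067, 1.315, 1.059]
ft_force: [0.5, 0.0, 0.2]
width: 19.4
```

```bash
python3 go.py 531 49 113
```

```text
t 8.2 pos [533.   49.1 116.9] yaw 2.941 tilt [-0.01  -0.014 -1.   ] F [0.5 0.  0.2] w 19.4 q6 -1.28
to [531.  49. 113.] tool shift [ 3.9  1.9 -0.4]
```

Emit:
{"method": "send_rows", "body": {
  "rows": [
    [1,1,0,0],
    [2,0,0,0],
    [0,0,0,0],
    [0,0,0,0]
  ]
}}

```text
t: 8.53
ee_pos: [531.4, 49.2, 112.8]
orientation: [-1.066, 1.316, 1.06]
ft_force: [0.4, 0.1, -0.9]
width: 18.9
```

```bash
python3 go.py 531 49 113; python3 -c "
from h import *
d=cam('scene'); cv2.imwrite('pics/s4.png',cv2.resize(d['img'][200:300,220:330][:,:,::-1],None,fx=6,fy=6,interpolation=cv2.INTER_CUBIC))"
```

```text
t 8.53 pos [531.4  49.2 112.8] yaw 2.941 tilt [-0.012 -0.014 -1.   ] F [ 0.4  0.1 -0.9] w 18.9 q6 -1.28
to [531.  49. 113.] tool shift [-0.2  0.4 -0.2]
```

View pics/s4.png

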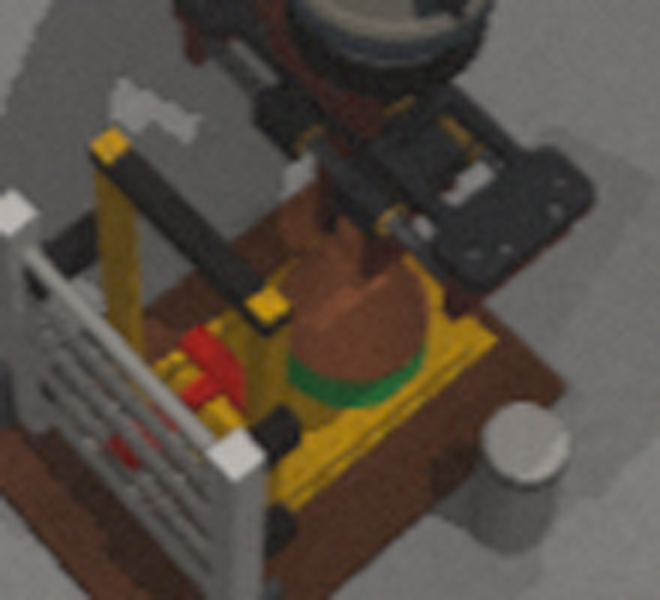

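The first cone is over the former with an even green rim showing below it (355,390). Release and go up.

Emit:
{"method": "send_rows", "body": {
  "rows": [
    [0,0,0,0],
    [0,0,0,0],
    [0,0,0,0],
    [0,0,0,0],
    [0,0,0,0]
  ],
  "fingers": 0.6
}}

```text
t: 9.0
ee_pos: [532.5, 49.2, 114.2]
orientation: [-1.067, 1.314, 1.058]
ft_force: [-0.7, 1.2, 0.2]
width: 49.1
```

Emit:
{"method": "send_rows", "body": {
  "rows": [
    [-10,0,0,0],
    [-20,0,0,0],
    [-30,0,0,0],
    [-30,0,0,0],
    [-20,0,0,0],
    [0,0,0,0]
  ]
}}

```text
t: 9.5
ee_pos: [532.3, 50.7, 230.5]
orientation: [-1.066, 1.317, 1.061]
ft_force: [0.4, 0.6, 0.4]
width: 52.8
```

```bash
python3 go.py 424 -291 150; python3 -c "
from meas import *
for n in('scene','top'):
  d=cam(n,n+'5')
  for r in cones(d): 
    if 80<r[2]<140: print(n,r[2],r[3],r[5])
"
```

```text
t 9.5 pos [532.3  50.7 230.5] yaw 2.941 tilt [-0.013 -0.014 -1.   ] F [0.4 0.6 0.4] w 52.8 q6 -1.28
to [ 424. -291.  150.] tool shift [  86.8   37.2 -355. ]
scene 118.8 [-1039.6     5.7] 4
scene 83.8 [ 422.5 -290.9] 22
scene 84.4 [ 550.  -273.2] 28
scene 129.9 [545.1  55.2] 53
scene 93.5 [605.9  36.9] 14
scene 84.7 [392.2 297.2] 41
scene 85.1 [622.4 232.3] 51
top 86.8 [ 553.2 -275.7] 22
top 88.1 [393.9 294. ] 18
top 87.4 [ 425.7 -291.1] 23
```

View pics/scene5.png

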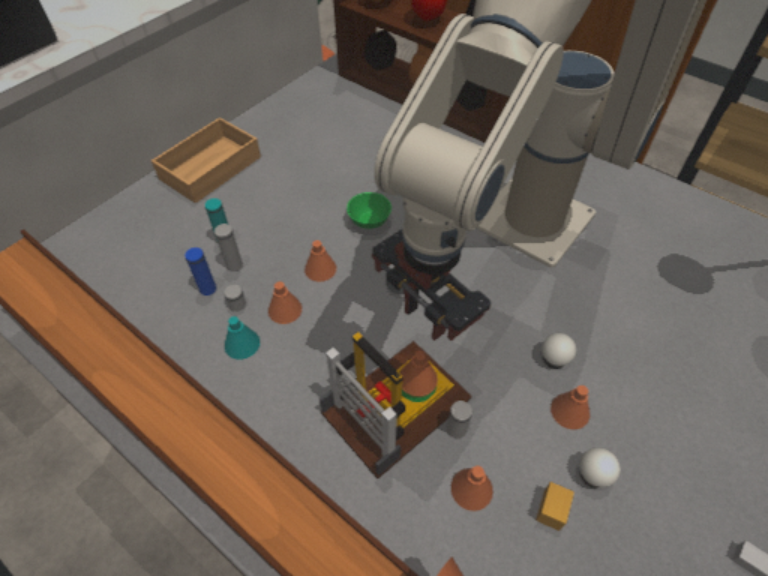

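Cone 1 is seated, with its stem top at 129.9 mm against 130 expected. Next is the cone at (424,-291).

Emit:
{"method": "send_rows", "body": {
  "rows": [
    [0,4,-20,0],
    [5,4,-35,0],
    [9,4,-36,0],
    [9,4,-36,0],
    [9,4,-36,0],
    [9,4,-36,0],
    [9,4,-36,0],
    [9,4,-36,0],
    [9,3,-30,0],
    [6,0,-18,0]
  ]
}}

```text
t: 10.43
ee_pos: [421.0, -261.8, 145.7]
orientation: [-1.06, 1.323, 1.084]
ft_force: [0.4, -0.0, 0.4]
width: 52.6
```

Emit:
{"method": "send_rows", "body": {
  "rows": [
    [0,0,0,0],
    [0,0,0,0]
  ]
}}

```text
t: 10.6
ee_pos: [417.2, -263.7, 141.9]
orientation: [-1.05, 1.328, 1.086]
ft_force: [0.1, 0.6, 0.0]
width: 52.9
```

```bash
python3 go.py 424 -291 150; python3 -c "
from meas import *
d=cam('wrist','wrist6')
for r in cones(d): 
    if 80<r[2]<95: print(r[2],r[3],r[5])
"
```

```text
t 10.6 pos [ 417.2 -263.7  141.9] yaw 2.945 tilt [-0.038 -0.004 -0.999] F [0.1 0.6 0. ] w 52.9 q6 -1.93
to [ 424. -291.  150.] tool shift [ -8.3 -11.7 -25.5]
84.6 [ 424.  -292.5] 459
85.0 [ 550.7 -276.8] 336
```

View pics/wrist6.png

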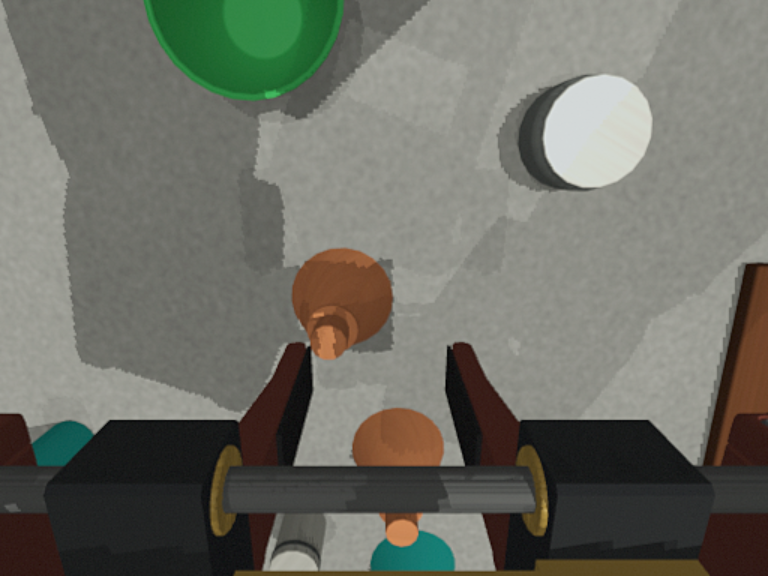

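Emit:
{"method": "send_rows", "body": {
  "rows": [
    [0,-5,-10,0],
    [0,-4,-8,0],
    [0,-1,-3,0],
    [0,0,0,0],
    [0,0,0,0]
  ]
}}

```text
t: 11.07
ee_pos: [425.5, -284.6, 142.0]
orientation: [-1.055, 1.325, 1.091]
ft_force: [0.8, 0.9, -0.5]
width: 52.9
```

```bash
python3 go.py 424 -291.5 100
```

```text
t 11.07 pos [ 425.5 -284.6  142. ] yaw 2.951 tilt [-0.038 -0.003 -0.999] F [ 0.8  0.9 -0.5] w 52.9 q6 -1.96
to [ 424.  -291.5  100. ] tool shift [42.  -1.4 -6.6]
```

Emit:
{"method": "send_rows", "body": {
  "rows": [
    [5,0,-5,0],
    [18,-1,-2,0],
    [18,-1,0,0],
    [15,-1,0,0],
    [6,0,0,0],
    [0,0,0,0]
  ]
}}

```text
t: 11.57
ee_pos: [426.6, -293.0, 78.7]
orientation: [-1.061, 1.323, 1.089]
ft_force: [0.5, -0.3, 0.3]
width: 53.0
```

```bash
python3 go.py 424 -291.5 67
```

```text
t 11.57 pos [ 426.6 -293.    78.7] yaw 2.955 tilt [-0.033 -0.006 -0.999] F [ 0.5 -0.3  0.3] w 53.0 q6 -1.97
to [ 424.  -291.5   67. ] tool shift [11.8  2.4  1.1]
```

Emit:
{"method": "send_rows", "body": {
  "rows": [
    [4,1,1,0],
    [5,1,0,0],
    [2,0,0,0],
    [0,0,0,0]
  ]
}}

```text
t: 11.9
ee_pos: [424.7, -291.8, 68.0]
orientation: [-1.063, 1.322, 1.088]
ft_force: [0.7, -0.0, 0.0]
width: 52.7
```

```bash
python3 go.py 424 -291.5 67
```

```text
t 11.9 pos [ 424.7 -291.8   68. ] yaw 2.955 tilt [-0.032 -0.007 -0.999] F [ 0.7 -0.   0. ] w 52.7 q6 -1.97
to [ 424.  -291.5   67. ] tool shift [1.  0.7 0.2]
```

Emit:
{"method": "send_rows", "body": {
  "rows": [
    [1,0,0,0],
    [0,0,0,0],
    [0,0,0,0],
    [0,0,0,0],
    [0,0,0,0],
    [0,0,0,0],
    [0,0,0,0],
    [0,0,0,0],
    [0,0,0,0]
  ],
  "fingers": 0
}}

```text
t: 12.65
ee_pos: [425.6, -292.5, 68.6]
orientation: [-1.065, 1.321, 1.085]
ft_force: [0.9, 0.9, -0.7]
width: 19.5
```

Emit:
{"method": "send_rows", "body": {
  "rows": [
    [-5,0,0,0],
    [-15,0,0,0],
    [-25,0,0,0],
    [-30,0,0,0],
    [-30,0,0,0],
    [-30,0,0,0],
    [-15,0,0,0],
    [0,0,0,0]
  ]
}}

```text
t: 13.32
ee_pos: [428.7, -289.9, 225.3]
orientation: [-1.061, 1.323, 1.091]
ft_force: [1.1, -0.4, -0.5]
width: 19.6
```

```bash
python3 go.py 531 49 240
```

```text
t 13.32 pos [ 428.7 -289.9  225.3] yaw 2.955 tilt [-0.035 -0.006 -0.999] F [ 1.1 -0.4 -0.5] w 19.6 q6 -1.97
to [531.  49. 240.] tool shift [-20.1 -37.1 351.8]
```

Emit:
{"method": "send_rows", "body": {
  "rows": [
    [-4,-3,20,0],
    [-4,-3,33,0],
    [-3,-4,37,0],
    [-3,-4,37,0],
    [-3,-4,37,0],
    [-3,-4,37,0],
    [-3,-4,37,0],
    [-3,-4,37,0],
    [-2,-3,30,0],
    [0,-2,15,0]
  ]
}}

```text
t: 14.15
ee_pos: [523.4, 28.1, 242.5]
orientation: [-1.053, 1.331, 1.086]
ft_force: [0.2, -0.6, -0.1]
width: 19.0
```

Emit:
{"method": "send_rows", "body": {
  "rows": [
    [0,0,0,0],
    [0,0,0,0]
  ]
}}

```text
t: 14.32
ee_pos: [523.0, 31.6, 240.4]
orientation: [-1.056, 1.331, 1.092]
ft_force: [-0.1, -0.2, -1.2]
width: 19.0
```

```bash
python3 go.py 531 49 230
```

```text
t 14.32 pos [523.   31.6 240.4] yaw 2.951 tilt [-0.041 -0.007 -0.999] F [-0.1 -0.2 -1.2] w 19.0 q6 -1.34
to [531.  49. 230.] tool shift [ 9.9 -4.9 18.7]
```

Emit:
{"method": "send_rows", "body": {
  "rows": [
    [0,-4,8,0],
    [0,-2,5,0],
    [0,0,0,0],
    [10,0,0,0],
    [10,0,0,0],
    [5,0,0,0],
    [0,0,0,0]
  ]
}}

```text
t: 14.9
ee_pos: [528.9, 39.5, 210.2]
orientation: [-1.051, 1.336, 1.089]
ft_force: [-0.6, -1.4, -0.2]
width: 19.3
```

```bash
python3 go.py 533 49 142
```

```text
t 14.9 pos [528.9  39.5 210.2] yaw 2.946 tilt [-0.045 -0.007 -0.999] F [-0.6 -1.4 -0.2] w 19.3 q6 -1.32
to [533.  49. 142.] tool shift [67.8 -5.1 11.2]
```

Emit:
{"method": "send_rows", "body": {
  "rows": [
    [0,-3,6,0],
    [0,-2,4,0],
    [0,0,0,0],
    [0,0,0,0]
  ]
}}

```text
t: 15.23
ee_pos: [536.1, 48.6, 209.0]
orientation: [-1.049, 1.338, 1.089]
ft_force: [-1.0, 0.4, -1.7]
width: 19.0
```

```bash
python3 go.py 533 49 142
```

```text
t 15.23 pos [536.1  48.6 209. ] yaw 2.944 tilt [-0.047 -0.008 -0.999] F [-1.   0.4 -1.7] w 19.0 q6 -1.3
to [533.  49. 142.] tool shift [67.1  0.1  0.9]
```

Emit:
{"method": "send_rows", "body": {
  "rows": [
    [6,0,1,0],
    [15,0,0,0],
    [15,0,0,0],
    [12,0,0,0],
    [6,0,0,0],
    [0,0,0,0],
    [0,0,0,0]
  ]
}}

```text
t: 15.82
ee_pos: [535.4, 50.1, 153.6]
orientation: [-1.052, 1.334, 1.087]
ft_force: [-0.2, 0.7, -0.2]
width: 19.5
```

```bash
python3 go.py 532 49 139
```

```text
t 15.82 pos [535.4  50.1 153.6] yaw 2.946 tilt [-0.042 -0.007 -0.999] F [-0.2  0.7 -0.2] w 19.5 q6 -1.3
to [532.  49. 139.] tool shift [14.8  2.5 -1.5]
```

Emit:
{"method": "send_rows", "body": {
  "rows": [
    [5,1,-1,0],
    [5,1,0,0],
    [3,0,0,0],
    [0,0,0,0],
    [0,0,0,0]
  ]
}}

```text
t: 16.23
ee_pos: [533.7, 49.4, 141.4]
orientation: [-1.053, 1.331, 1.085]
ft_force: [0.1, -0.6, -1.2]
width: 19.3
```

```bash
python3 go.py 532 49 139
```

```text
t 16.23 pos [533.7  49.4 141.4] yaw 2.946 tilt [-0.039 -0.007 -0.999] F [ 0.1 -0.6 -1.2] w 19.3 q6 -1.3
to [532.  49. 139.] tool shift [ 2.4  1.5 -0.7]
```

Emit:
{"method": "send_rows", "body": {
  "rows": [
    [2,1,0,0],
    [0,0,0,0],
    [0,0,0,0]
  ]
}}

```text
t: 16.48
ee_pos: [533.0, 49.7, 139.7]
orientation: [-1.053, 1.33, 1.085]
ft_force: [0.0, 0.7, -0.8]
width: 19.1
```

Emit:
{"method": "send_rows", "body": {
  "rows": [
    [0,0,0,0],
    [0,0,0,0],
    [0,0,0,0],
    [0,0,0,0],
    [0,0,0,0]
  ],
  "fingers": 0.6
}}

```text
t: 16.9
ee_pos: [533.5, 49.7, 140.3]
orientation: [-1.054, 1.329, 1.084]
ft_force: [0.2, -0.6, 0.0]
width: 48.9
```

Emit:
{"method": "send_rows", "body": {
  "rows": [
    [-10,0,0,0],
    [-20,0,0,0],
    [-30,0,0,0],
    [-20,0,0,0],
    [-10,0,0,0],
    [0,0,0,0]
  ]
}}

```text
t: 17.4
ee_pos: [536.2, 50.3, 236.3]
orientation: [-1.053, 1.331, 1.085]
ft_force: [0.9, -0.1, -0.0]
width: 52.6
```

```bash
python3 go.py 551.5 -275 170; python3 -c "
from meas import *
for n in('scene','top'):
  d=cam(n,n+'7')
  for r in cones(d): 
    if 80<r[2]<190: print(n,r[2],r[3],r[5])
"
```

```text
t 17.4 pos [536.2  50.3 236.3] yaw 2.946 tilt [-0.039 -0.007 -0.999] F [ 0.9 -0.1 -0. ] w 52.6 q6 -1.3
to [ 551.5 -275.   170. ] tool shift [  68.   -80.7 -315.2]
scene 164.5 [-777.5 -164.2] 33
scene 119.6 [-1037.2     6.1] 4
scene 129.6 [-243.8 -505.4] 14
scene 168.3 [ 843.2 -607.8] 716
scene 85.4 [ 550.5 -273.1] 29
scene 153.2 [544.6  54.9] 45
scene 94.3 [606.6  37.5] 13
scene 85.8 [392.2 297.2] 39
scene 85.5 [622.6 231.9] 50
top 185.0 [ 915.8 -637.7] 65
top 87.2 [ 552.5 -275.7] 24
top 88.5 [392.8 294.1] 17
```

View pics/scene7.png

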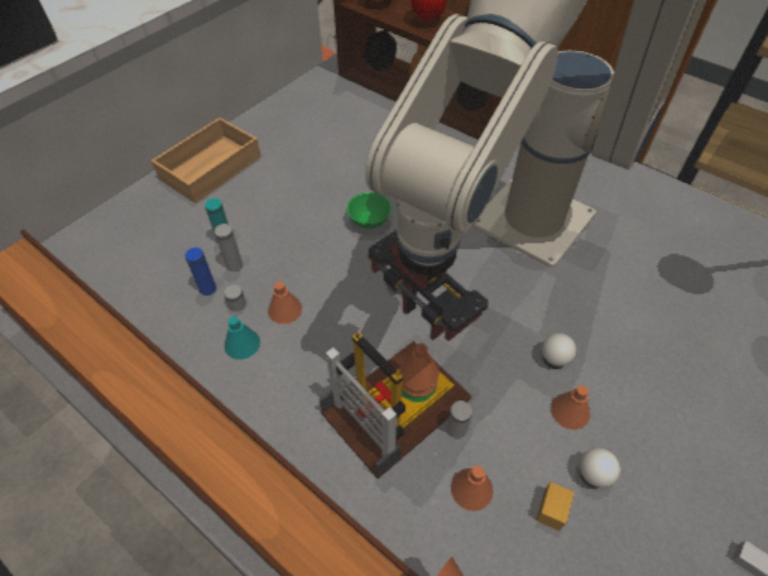

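Two cones are stacked (top 153 mm against 154 expected). Next is the cone at (551.5,-275).

Emit:
{"method": "send_rows", "body": {
  "rows": [
    [0,-6,-20,0],
    [4,-8,-30,0],
    [7,-8,-34,0],
    [7,-8,-34,0],
    [7,-8,-34,0],
    [7,-8,-34,0],
    [7,-8,-34,0],
    [7,-8,-32,0],
    [6,-6,-25,0],
    [3,-3,-15,0]
  ]
}}

```text
t: 18.33
ee_pos: [540.0, -257.8, 167.4]
orientation: [-1.048, 1.338, 1.106]
ft_force: [-0.7, -0.0, 0.1]
width: 52.9
```

Emit:
{"method": "send_rows", "body": {
  "rows": [
    [0,0,0,0],
    [0,0,0,0]
  ]
}}

```text
t: 18.5
ee_pos: [537.5, -260.6, 163.6]
orientation: [-1.04, 1.342, 1.108]
ft_force: [-0.2, -0.1, 0.4]
width: 52.7
```

```bash
python3 go.py 551.5 -275 150; python3 -c "
from meas import *
d=cam('wrist','wrist8')
for r in cones(d): 
    if 80<r[2]<95: print(r[2],r[3],r[5])
"
```

```text
t 18.5 pos [ 537.5 -260.6  163.6] yaw 2.949 tilt [-0.062  0.001 -0.998] F [-0.2 -0.1  0.4] w 52.7 q6 -1.82
to [ 551.5 -275.   150. ] tool shift [ 12.7 -17.3 -11.3]
84.6 [ 551.5 -276.6] 380
```

Tool tilt has crept up to 3.5°. Fast descents tipped it the other way earlier, so I'll test whether a slow rise followed by a fast descent corrects it.

Emit:
{"method": "send_rows", "body": {
  "rows": [
    [-5,0,0,0],
    [-10,0,0,0],
    [-12,0,0,0],
    [-12,0,0,0],
    [-12,0,0,0],
    [-12,0,0,0],
    [-12,0,0,0],
    [-10,0,0,0],
    [-5,0,0,0],
    [0,0,0,0]
  ]
}}

```text
t: 19.38
ee_pos: [546.1, -251.6, 268.7]
orientation: [-1.053, 1.334, 1.111]
ft_force: [-0.2, -0.8, 0.1]
width: 52.4
```

```bash
python3 go.py 551.5 -275 150
```

```text
t 19.38 pos [ 546.1 -251.6  268.7] yaw 2.961 tilt [-0.055 -0.002 -0.998] F [-0.2 -0.8  0.1] w 52.4 q6 -1.82
to [ 551.5 -275.   150. ] tool shift [118.2 -15.9 -20.7]
```

Emit:
{"method": "send_rows", "body": {
  "rows": [
    [35,0,0,0],
    [35,0,0,0],
    [0,0,0,0]
  ]
}}

```text
t: 19.63
ee_pos: [544.9, -251.8, 201.4]
orientation: [-1.061, 1.329, 1.104]
ft_force: [-1.3, 0.0, -0.7]
width: 52.6
```

```bash
python3 go.py 551.5 -275 150
```

```text
t 19.63 pos [ 544.9 -251.8  201.4] yaw 2.963 tilt [-0.047 -0.006 -0.999] F [-1.3  0.  -0.7] w 52.6 q6 -1.82
to [ 551.5 -275.   150. ] tool shift [ 51.1 -12.9 -21. ]
```

Both halves reduce the tilt. I'll repeat it.

Emit:
{"method": "send_rows", "body": {
  "rows": [
    [-6,0,0,0],
    [-11,0,0,0],
    [-12,0,0,0],
    [-12,0,0,0],
    [-12,0,0,0],
    [-12,0,0,0],
    [-8,0,0,0],
    [35,0,0,0],
    [35,0,0,0],
    [0,0,0,0]
  ]
}}

```text
t: 20.47
ee_pos: [553.4, -254.6, 230.1]
orientation: [-1.077, 1.319, 1.086]
ft_force: [-0.5, 0.0, 0.0]
width: 52.8
```

Emit:
{"method": "send_rows", "body": {
  "rows": [
    [-6,0,0,0],
    [-11,0,0,0],
    [-12,0,0,0],
    [-12,0,0,0],
    [-12,0,0,0],
    [-12,0,0,0],
    [-8,0,0,0],
    [35,0,0,0],
    [35,0,0,0],
    [0,0,0,0]
  ]
}}

```text
t: 21.3
ee_pos: [563.5, -258.6, 267.5]
orientation: [-1.1, 1.304, 1.059]
ft_force: [-1.6, -0.8, -0.3]
width: 52.5
```

```bash
python3 go.py 551.5 -275 150
```

```text
t 21.3 pos [ 563.5 -258.6  267.5] yaw 2.963 tilt [ 0.004 -0.029 -1.   ] F [-1.6 -0.8 -0.3] w 52.5 q6 -1.82
to [ 551.5 -275.   150. ] tool shift [117.9  10.  -15. ]
```

Emit:
{"method": "send_rows", "body": {
  "rows": [
    [12,2,-3,0],
    [18,2,-3,0],
    [18,2,-3,0],
    [18,1,-3,0],
    [15,0,0,0],
    [8,0,0,0],
    [0,0,0,0],
    [0,0,0,0]
  ]
}}

```text
t: 21.97
ee_pos: [560.6, -276.5, 190.0]
orientation: [-1.111, 1.298, 1.046]
ft_force: [-0.5, -0.0, 0.3]
width: 52.6
```

```bash
python3 go.py 551.5 -275.5 150
```

```text
t 21.97 pos [ 560.6 -276.5  190. ] yaw 2.964 tilt [ 0.017 -0.036 -0.999] F [-0.5 -0.   0.3] w 52.6 q6 -1.84
to [ 551.5 -275.5  150. ] tool shift [39.8 10.1  0.6]
```

Emit:
{"method": "send_rows", "body": {
  "rows": [
    [5,3,0,0],
    [10,3,0,0],
    [10,2,0,0],
    [10,0,0,0],
    [10,0,0,0],
    [10,0,0,0],
    [5,0,0,0],
    [0,0,0,0]
  ]
}}

```text
t: 22.63
ee_pos: [554.9, -277.9, 127.5]
orientation: [-1.115, 1.296, 1.042]
ft_force: [-0.5, 0.4, 0.4]
width: 52.4
```

```bash
python3 go.py 551.5 -275.5 67
```

```text
t 22.63 pos [ 554.9 -277.9  127.5] yaw 2.964 tilt [ 0.022 -0.038 -0.999] F [-0.5  0.4  0.4] w 52.4 q6 -1.84
to [ 551.5 -275.5   67. ] tool shift [60.3  5.5  3.8]
```

Emit:
{"method": "send_rows", "body": {
  "rows": [
    [5,2,2,0],
    [10,1,1,0],
    [10,1,0,0],
    [10,0,0,0],
    [8,0,0,0],
    [4,0,0,0],
    [0,0,0,0]
  ]
}}

```text
t: 23.22
ee_pos: [552.3, -275.7, 74.6]
orientation: [-1.114, 1.296, 1.043]
ft_force: [0.0, 0.2, -0.2]
width: 52.7
```

```bash
python3 go.py 551.5 -275.5 67
```

```text
t 23.22 pos [ 552.3 -275.7   74.6] yaw 2.965 tilt [ 0.021 -0.038 -0.999] F [ 0.   0.2 -0.2] w 52.7 q6 -1.84
to [ 551.5 -275.5   67. ] tool shift [7.6 1.  0.3]
```

Emit:
{"method": "send_rows", "body": {
  "rows": [
    [3,0,0,0],
    [3,0,0,0],
    [1,0,0,0],
    [0,0,0,0]
  ]
}}

```text
t: 23.55
ee_pos: [552.9, -276.3, 67.0]
orientation: [-1.115, 1.296, 1.042]
ft_force: [0.9, 0.0, -0.6]
width: 52.8
```

Emit:
{"method": "send_rows", "body": {
  "rows": [
    [0,0,0,0],
    [0,0,0,0],
    [0,0,0,0],
    [0,0,0,0],
    [0,0,0,0],
    [0,0,0,0],
    [0,0,0,0],
    [0,0,0,0],
    [0,0,0,0]
  ],
  "fingers": 0
}}

```text
t: 24.3
ee_pos: [553.8, -276.7, 68.6]
orientation: [-1.117, 1.295, 1.04]
ft_force: [0.4, -0.1, -0.9]
width: 19.1
```

Emit:
{"method": "send_rows", "body": {
  "rows": [
    [-5,0,0,0],
    [-20,0,0,0],
    [-30,0,0,0],
    [-35,0,0,0],
    [-35,0,0,0],
    [-35,0,0,0],
    [-20,0,0,0],
    [0,0,0,0]
  ]
}}

```text
t: 24.97
ee_pos: [547.2, -268.2, 255.2]
orientation: [-1.111, 1.298, 1.046]
ft_force: [0.1, -0.3, -1.1]
width: 19.2
```

```bash
python3 go.py 531 49 265
```

```text
t 24.97 pos [ 547.2 -268.2  255.2] yaw 2.964 tilt [ 0.017 -0.036 -0.999] F [ 0.1 -0.3 -1.1] w 19.2 q6 -1.84
to [531.  49. 265.] tool shift [-21.3  71.7 308.8]
```

Emit:
{"method": "send_rows", "body": {
  "rows": [
    [-4,4,15,0],
    [-4,8,30,0],
    [-3,8,34,0],
    [-3,8,34,0],
    [-3,8,34,0],
    [-3,8,34,0],
    [-3,8,34,0],
    [-2,8,34,0],
    [0,6,25,0],
    [0,3,12,0]
  ]
}}

```text
t: 25.8
ee_pos: [520.1, 41.3, 259.1]
orientation: [-1.098, 1.311, 1.051]
ft_force: [0.1, -0.3, -0.9]
width: 19.3
```

Emit:
{"method": "send_rows", "body": {
  "rows": [
    [0,0,0,0],
    [0,0,0,0]
  ]
}}

```text
t: 25.97
ee_pos: [517.3, 45.1, 256.3]
orientation: [-1.1, 1.313, 1.059]
ft_force: [0.1, -0.4, -1.7]
width: 19.0
```

```bash
python3 go.py 531 49 235
```

```text
t 25.97 pos [517.3  45.1 256.3] yaw 2.962 tilt [-0.002 -0.034 -0.999] F [ 0.1 -0.4 -1.7] w 19.0 q6 -1.29
to [531.  49. 235.] tool shift [ 21.1 -12.7   7. ]
```

Emit:
{"method": "send_rows", "body": {
  "rows": [
    [3,-5,3,0],
    [6,-4,1,0],
    [6,-1,0,0],
    [3,0,0,0],
    [0,0,0,0],
    [0,0,0,0]
  ]
}}

```text
t: 26.47
ee_pos: [527.8, 42.9, 233.4]
orientation: [-1.096, 1.319, 1.058]
ft_force: [0.4, 0.8, -1.2]
width: 19.3
```

```bash
python3 go.py 531 51 170
```

```text
t 26.47 pos [527.8  42.9 233.4] yaw 2.957 tilt [-0.007 -0.035 -0.999] F [ 0.4  0.8 -1.2] w 19.3 q6 -1.29
to [531.  51. 170.] tool shift [63.  -1.7 10.8]
```

Emit:
{"method": "send_rows", "body": {
  "rows": [
    [0,-1,5,0],
    [0,-1,3,0],
    [0,0,0,0],
    [0,0,0,0]
  ]
}}

```text
t: 26.8
ee_pos: [531.9, 50.1, 233.3]
orientation: [-1.094, 1.32, 1.056]
ft_force: [0.8, 0.6, -0.5]
width: 19.1
```

```bash
python3 go.py 531 51 170; python3 -c "
from h import *
d=cam('wrist','w9')"
```

```text
t 26.8 pos [531.9  50.1 233.3] yaw 2.955 tilt [-0.007 -0.035 -0.999] F [ 0.8  0.6 -0.5] w 19.1 q6 -1.27
to [531.  51. 170.] tool shift [63.3  1.   2.9]
```

View pics/w9.png

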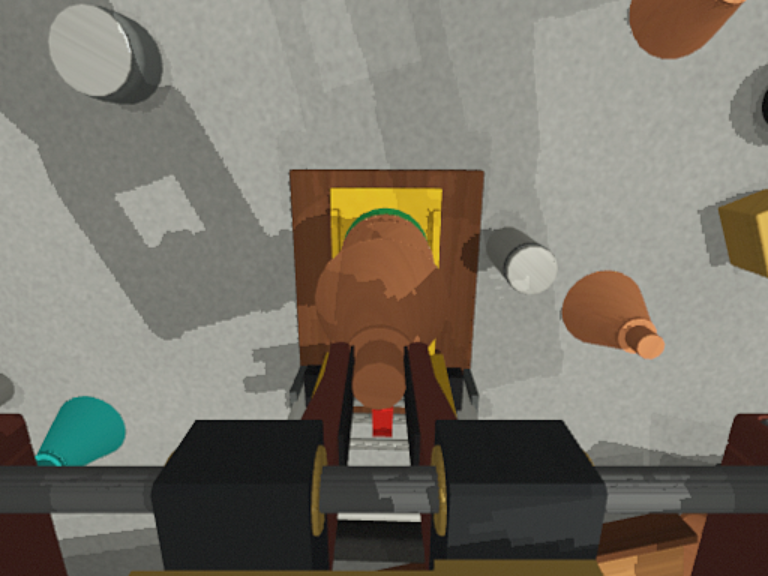

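The held cone at (377,290) is centred over the stack (green rim at (385,215)). Descend.

Emit:
{"method": "send_rows", "body": {
  "rows": [
    [5,0,1,0],
    [12,0,1,0],
    [14,0,1,0],
    [12,0,0,0],
    [6,0,0,0],
    [0,0,0,0],
    [0,0,0,0]
  ]
}}

```text
t: 27.43
ee_pos: [532.9, 52.2, 182.8]
orientation: [-1.096, 1.316, 1.055]
ft_force: [-0.1, -0.5, -1.4]
width: 18.8
```

```bash
python3 go.py 531 50 163.5
```

```text
t 27.43 pos [532.9  52.2 182.8] yaw 2.956 tilt [-0.003 -0.035 -0.999] F [-0.1 -0.5 -1.4] w 18.8 q6 -1.27
to [531.   50.  163.5] tool shift [19.4  1.6 -1.8]
```

Emit:
{"method": "send_rows", "body": {
  "rows": [
    [5,1,-1,0],
    [7,1,0,0],
    [4,0,0,0],
    [1,0,0,0],
    [0,0,0,0],
    [0,0,0,0]
  ]
}}

```text
t: 27.93
ee_pos: [532.0, 50.9, 166.1]
orientation: [-1.098, 1.313, 1.052]
ft_force: [0.7, -0.6, -0.7]
width: 19.1
```

```bash
python3 go.py 531 50 163.5
```

```text
t 27.93 pos [532.   50.9 166.1] yaw 2.956 tilt [ 0.001 -0.034 -0.999] F [ 0.7 -0.6 -0.7] w 19.1 q6 -1.27
to [531.   50.  163.5] tool shift [ 2.6  0.9 -1. ]
```

Emit:
{"method": "send_rows", "body": {
  "rows": [
    [2,0,0,0],
    [0,0,0,0],
    [0,0,0,0]
  ]
}}

```text
t: 28.18
ee_pos: [532.5, 50.8, 164.4]
orientation: [-1.098, 1.312, 1.051]
ft_force: [0.5, -0.1, -1.0]
width: 19.3
```

Emit:
{"method": "send_rows", "body": {
  "rows": [
    [0,0,0,0],
    [0,0,0,0],
    [0,0,0,0],
    [0,0,0,0],
    [0,0,0,0]
  ],
  "fingers": 0.6
}}

```text
t: 28.6
ee_pos: [532.6, 50.9, 164.8]
orientation: [-1.098, 1.312, 1.051]
ft_force: [-1.0, -0.4, 0.6]
width: 49.1
```

Emit:
{"method": "send_rows", "body": {
  "rows": [
    [-10,0,0,0],
    [-20,0,0,0],
    [-30,0,0,0],
    [-20,0,0,0],
    [-10,0,0,0],
    [0,0,0,0]
  ]
}}

```text
t: 29.1
ee_pos: [531.5, 54.2, 260.8]
orientation: [-1.097, 1.314, 1.053]
ft_force: [0.7, -1.0, -0.0]
width: 52.7
```

```bash
python3 go.py 623 231 170; python3 -c "
from meas import *
for n in('scene','top'):
  d=cam(n,n+'10')
  for r in cones(d): 
    if 80<r[2]<190: print(n,r[2],r[3],r[5])
"
```

```text
t 29.1 pos [531.5  54.2 260.8] yaw 2.956 tilt [-0.    -0.034 -0.999] F [ 0.7 -1.  -0. ] w 52.7 q6 -1.27
to [623. 231. 170.] tool shift [ 84.6 -56.8 193.6]
scene 168.2 [-777.5 -151.2] 39
scene 111.9 [-1060.5     6.2] 4
scene 168.2 [ 844.5 -607.6] 730
scene 177.6 [545.1  55.6] 46
scene 94.1 [606.5  37.5] 15
scene 85.5 [392.  297.4] 39
scene 85.4 [622.6 232.1] 51
top 186.0 [ 915.1 -643.7] 46
top 126.7 [532.9  26.8] 8
```

View pics/scene10.png

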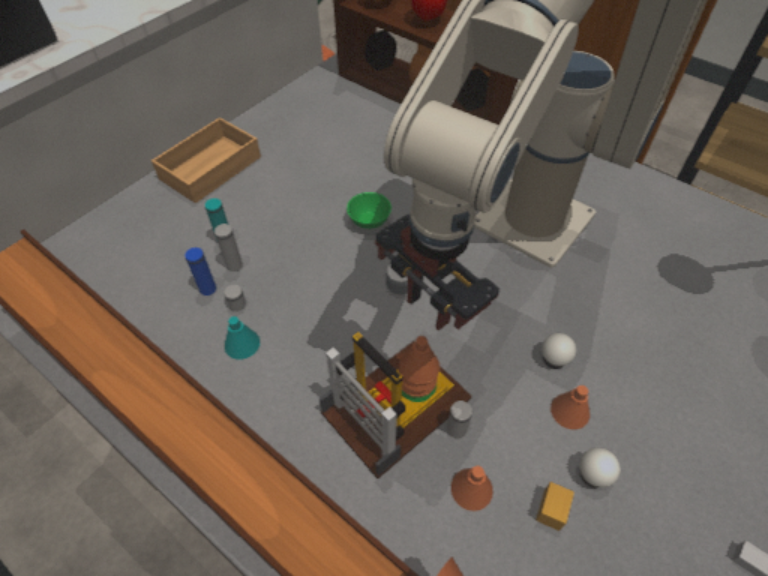

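Three stacked (177.6 mm against 178 expected). Next is the cone at (623,231).

Emit:
{"method": "send_rows", "body": {
  "rows": [
    [0,-5,15,0],
    [0,-9,28,0],
    [6,-9,30,0],
    [9,-9,30,0],
    [9,-9,30,0],
    [9,-6,20,0],
    [9,-3,12,0],
    [9,0,4,0],
    [0,0,0,0],
    [0,0,0,0]
  ]
}}

```text
t: 30.03
ee_pos: [609.7, 220.1, 186.5]
orientation: [-1.091, 1.332, 1.061]
ft_force: [-0.9, -0.7, 0.3]
width: 52.4
```

```bash
python3 go.py 623 231 150; python3 -c "
from meas import *
d=cam('wrist','wrist11')
for r in cones(d): 
    if 80<r[2]<95: print(r[2],r[3],r[5])
"
```

```text
t 30.03 pos [609.7 220.1 186.5] yaw 2.954 tilt [-0.019 -0.038 -0.999] F [-0.9 -0.7  0.3] w 52.4 q6 -1.02
to [623. 231. 150.] tool shift [ 35.8 -11.5  14.7]
84.5 [622.4 230.1] 328
85.9 [619.7  46.1] 18
92.4 [648.3  73. ] 11
```

View pics/wrist11.png

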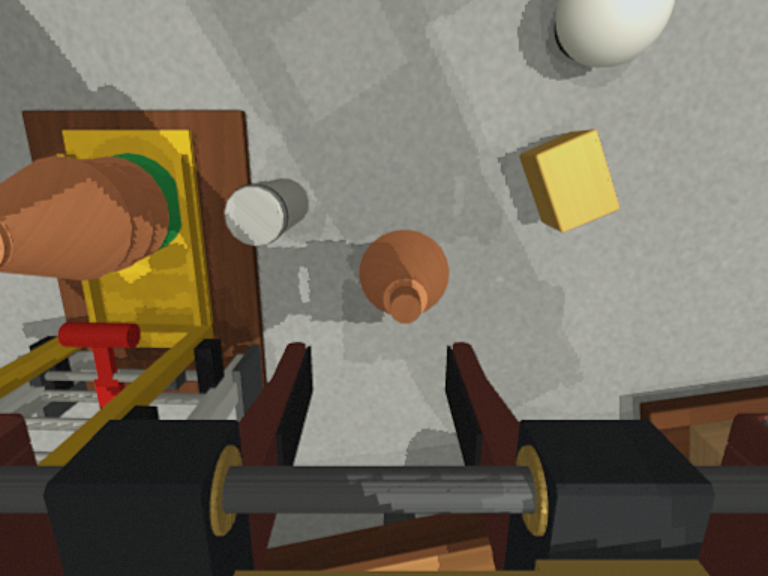

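The target cone at (405,280) is slightly right of the finger centre; the lift is off to the left and clear.

Emit:
{"method": "send_rows", "body": {
  "rows": [
    [5,-5,8,0],
    [10,-4,4,0],
    [10,-1,0,0],
    [5,0,0,0],
    [0,0,0,0],
    [0,0,0,0]
  ]
}}

```text
t: 30.58
ee_pos: [622.3, 226.3, 154.4]
orientation: [-1.088, 1.333, 1.057]
ft_force: [-0.6, -0.4, 0.9]
width: 52.6
```

```bash
python3 go.py 622.5 231 100
```

```text
t 30.58 pos [622.3 226.3 154.4] yaw 2.95 tilt [-0.017 -0.038 -0.999] F [-0.6 -0.4  0.9] w 52.6 q6 -1.02
to [622.5 231.  100. ] tool shift [54.2  0.2  6.8]
```

Emit:
{"method": "send_rows", "body": {
  "rows": [
    [8,0,3,0],
    [14,0,2,0],
    [16,0,1,0],
    [14,0,1,0],
    [8,0,0,0],
    [0,0,0,0],
    [0,0,0,0]
  ]
}}

```text
t: 31.17
ee_pos: [622.6, 231.2, 88.9]
orientation: [-1.088, 1.332, 1.056]
ft_force: [-0.2, 0.1, -1.6]
width: 52.7
```

```bash
python3 go.py 622.5 231 67.5
```

```text
t 31.17 pos [622.6 231.2  88.9] yaw 2.949 tilt [-0.016 -0.038 -0.999] F [-0.2  0.1 -1.6] w 52.7 q6 -1.0
to [622.5 231.   67.5] tool shift [21.4 -0.2  0.6]
```

Emit:
{"method": "send_rows", "body": {
  "rows": [
    [6,0,1,0],
    [8,0,0,0],
    [4,0,0,0],
    [1,0,0,0],
    [0,0,0,0],
    [0,0,0,0]
  ]
}}

```text
t: 31.67
ee_pos: [623.6, 232.0, 69.6]
orientation: [-1.088, 1.329, 1.055]
ft_force: [-0.1, 0.2, 0.0]
width: 52.9
```

```bash
python3 go.py 622.5 231 67.5
```

```text
t 31.67 pos [623.6 232.   69.6] yaw 2.949 tilt [-0.014 -0.037 -0.999] F [-0.1  0.2  0. ] w 52.9 q6 -1.0
to [622.5 231.   67.5] tool shift [ 2.1  0.8 -1.1]
```

Emit:
{"method": "send_rows", "body": {
  "rows": [
    [2,1,-1,0],
    [0,0,0,0],
    [0,0,0,0],
    [0,0,0,0],
    [0,0,0,0],
    [0,0,0,0],
    [0,0,0,0],
    [0,0,0,0],
    [0,0,0,0],
    [0,0,0,0]
  ],
  "fingers": 0
}}

```text
t: 32.5
ee_pos: [623.0, 231.2, 68.8]
orientation: [-1.088, 1.327, 1.054]
ft_force: [0.2, 0.1, -0.5]
width: 19.4
```

Emit:
{"method": "send_rows", "body": {
  "rows": [
    [-5,0,0,0],
    [-20,0,0,0],
    [-30,0,0,0],
    [-35,0,0,0],
    [-35,0,0,0],
    [-35,0,0,0],
    [-25,0,0,0],
    [-15,0,0,0],
    [-5,0,0,0],
    [0,0,0,0]
  ]
}}

```text
t: 33.33
ee_pos: [623.8, 238.5, 283.7]
orientation: [-1.087, 1.332, 1.057]
ft_force: [-0.2, 0.4, -0.6]
width: 18.9
```

```bash
python3 go.py 531 50 275
```

```text
t 33.33 pos [623.8 238.5 283.7] yaw 2.949 tilt [-0.016 -0.037 -0.999] F [-0.2  0.4 -0.6] w 18.9 q6 -1.01
to [531.  50. 275.] tool shift [  17.2   55.  -202.2]
```

Emit:
{"method": "send_rows", "body": {
  "rows": [
    [0,5,-12,0],
    [0,9,-26,0],
    [0,9,-32,0],
    [0,9,-32,0],
    [0,9,-32,0],
    [0,6,-24,0],
    [0,3,-14,0],
    [0,0,-6,0],
    [0,0,0,0],
    [0,0,0,0]
  ]
}}

```text
t: 34.17
ee_pos: [523.7, 61.5, 275.9]
orientation: [-1.082, 1.355, 1.072]
ft_force: [0.7, 0.6, -0.8]
width: 19.1
```

```bash
python3 go.py 531 51 260
```

```text
t 34.17 pos [523.7  61.5 275.9] yaw 2.95 tilt [-0.042 -0.043 -0.998] F [ 0.7  0.6 -0.8] w 19.1 q6 -1.25
to [531.  51. 260.] tool shift [16.  -9.7 -8.1]
```

Emit:
{"method": "send_rows", "body": {
  "rows": [
    [-6,-4,-4,0],
    [-11,-2,-2,0],
    [-12,0,0,0],
    [-12,0,0,0],
    [-12,0,0,0],
    [-12,0,0,0],
    [-8,0,0,0],
    [32,0,0,0],
    [32,0,0,0],
    [0,0,0,0]
  ]
}}

```text
t: 35.0
ee_pos: [537.5, 60.3, 294.5]
orientation: [-1.091, 1.342, 1.072]
ft_force: [-1.6, 0.1, -1.4]
width: 19.0
```

```bash
python3 go.py 533 53 260; python3 -c "
from h import *
print(ctrl.get_obs()['qpos'])"
```

```text
t 35.0 pos [537.5  60.3 294.5] yaw 2.958 tilt [-0.032 -0.041 -0.999] F [-1.6  0.1 -1.4] w 19.0 q6 -1.26
to [533.  53. 260.] tool shift [34.9  2.3 -6.4]
[ 0.11093401  0.23831511  1.72211723 -0.03942247  1.21740613 -1.26279369]
```

Emit:
{"method": "send_rows", "body": {
  "rows": [
    [6,2,-3,0],
    [10,1,-1,0],
    [10,0,0,0],
    [5,0,0,0],
    [0,0,0,0],
    [0,0,0,0]
  ]
}}

```text
t: 35.5
ee_pos: [535.0, 56.3, 265.2]
orientation: [-1.093, 1.339, 1.071]
ft_force: [-0.2, 0.1, -0.7]
width: 19.2
```

```bash
python3 go.py 533 53 250; python3 -c "
from h import *
d=cam('wrist','w12')
d=cam('scene'); cv2.imwrite('pics/s12.png',cv2.resize(d['img'][180:300,220:350][:,:,::-1],None,fx=5,fy=5,interpolation=cv2.INTER_CUBIC))"
```

```text
t 35.5 pos [535.   56.3 265.2] yaw 2.96 tilt [-0.028 -0.04  -0.999] F [-0.2  0.1 -0.7] w 19.2 q6 -1.27
to [533.  53. 250.] tool shift [15.4  1.1 -2.9]
```

View pics/s12.png

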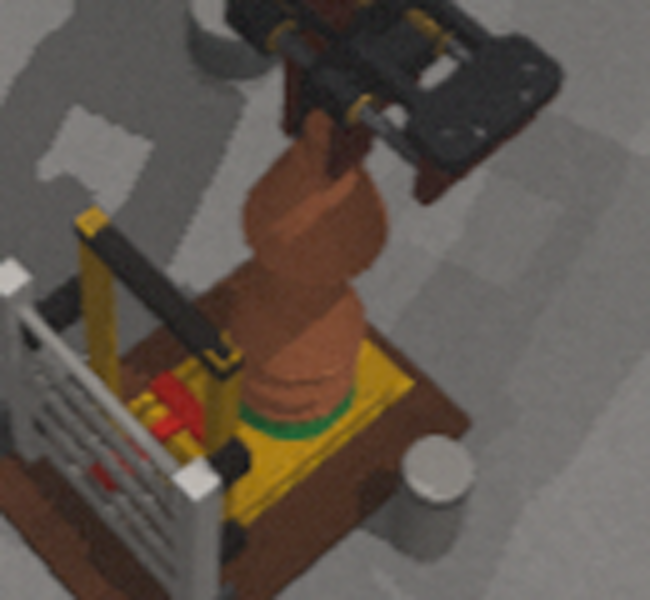

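View pics/w12.png

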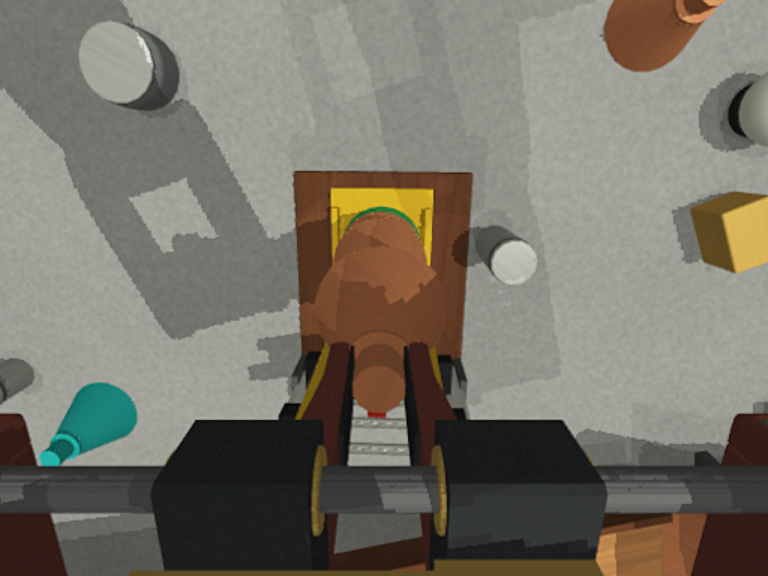

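The cone is lined up over the stack. Lower in two stages.

Emit:
{"method": "send_rows", "body": {
  "rows": [
    [6,1,-2,0],
    [12,0,0,0],
    [14,0,0,0],
    [12,0,0,0],
    [6,0,0,0],
    [0,0,0,0],
    [0,0,0,0]
  ]
}}

```text
t: 36.18
ee_pos: [534.0, 52.0, 215.6]
orientation: [-1.095, 1.333, 1.067]
ft_force: [0.3, -0.3, -0.5]
width: 18.7
```

```bash
python3 go.py 532 51 188
```

```text
t 36.18 pos [534.   52.  215.6] yaw 2.96 tilt [-0.022 -0.04  -0.999] F [ 0.3 -0.3 -0.5] w 18.7 q6 -1.27
to [532.  51. 188.] tool shift [27.6  1.4 -0.1]
```

Emit:
{"method": "send_rows", "body": {
  "rows": [
    [6,1,0,0],
    [8,0,0,0],
    [8,0,0,0],
    [3,0,0,0],
    [1,0,0,0],
    [0,0,0,0],
    [0,0,0,0]
  ]
}}

```text
t: 36.77
ee_pos: [533.4, 51.2, 188.5]
orientation: [-1.096, 1.331, 1.066]
ft_force: [0.6, -0.1, -1.2]
width: 19.2
```

```bash
python3 go.py 532 51 188
```

```text
t 36.77 pos [533.4  51.2 188.5] yaw 2.96 tilt [-0.019 -0.04  -0.999] F [ 0.6 -0.1 -1.2] w 19.2 q6 -1.27
to [532.  51. 188.] tool shift [ 0.5  1.3 -0.4]
```

Emit:
{"method": "send_rows", "body": {
  "rows": [
    [1,1,0,0],
    [0,0,0,0],
    [0,0,0,0]
  ]
}}

```text
t: 37.02
ee_pos: [532.7, 51.4, 187.9]
orientation: [-1.097, 1.33, 1.065]
ft_force: [0.3, 0.2, -0.6]
width: 19.1
```

Emit:
{"method": "send_rows", "body": {
  "rows": [
    [0,0,0,0],
    [0,0,0,0],
    [0,0,0,0],
    [0,0,0,0],
    [0,0,0,0]
  ],
  "fingers": 0.6
}}

```text
t: 37.43
ee_pos: [533.4, 51.5, 188.9]
orientation: [-1.097, 1.329, 1.064]
ft_force: [-0.4, -0.0, 0.1]
width: 48.9
```

Emit:
{"method": "send_rows", "body": {
  "rows": [
    [-10,0,0,0],
    [-20,0,0,0],
    [-25,0,0,0],
    [-15,0,0,0],
    [-8,0,0,0],
    [0,0,0,0]
  ]
}}

```text
t: 37.93
ee_pos: [534.2, 54.7, 272.3]
orientation: [-1.097, 1.33, 1.065]
ft_force: [1.5, 0.9, -0.5]
width: 52.5
```

```bash
python3 go.py 393 296 170; python3 -c "
from meas import *
for n in('scene','top'):
  d=cam(n,n+'13')
  for r in cones(d): 
    if 80<r[2]<215: print(n,r[2],r[3],r[5])
"
```

```text
t 37.93 pos [534.2  54.7 272.3] yaw 2.96 tilt [-0.018 -0.039 -0.999] F [ 1.5  0.9 -0.5] w 52.5 q6 -1.27
to [393. 296. 170.] tool shift [ 95.2 181.4 216. ]
scene 169.2 [-777.2 -147.9] 36
scene 114.2 [-1041.4     6.8] 4
scene 132.5 [-235.9 -490.6] 11
scene 205.3 [-174.1 -255. ] 15
scene 168.3 [ 842.8 -607.5] 713
scene 201.6 [551.7  57.9] 50
scene 90.8 [608.7  26.2] 8
scene 85.2 [392.  297.4] 38
scene 213.3 [803.8 273.8] 9
top 186.4 [ 915.2 -650.5] 40
top 151.7 [525.9  31.2] 14
```

View pics/scene13.png

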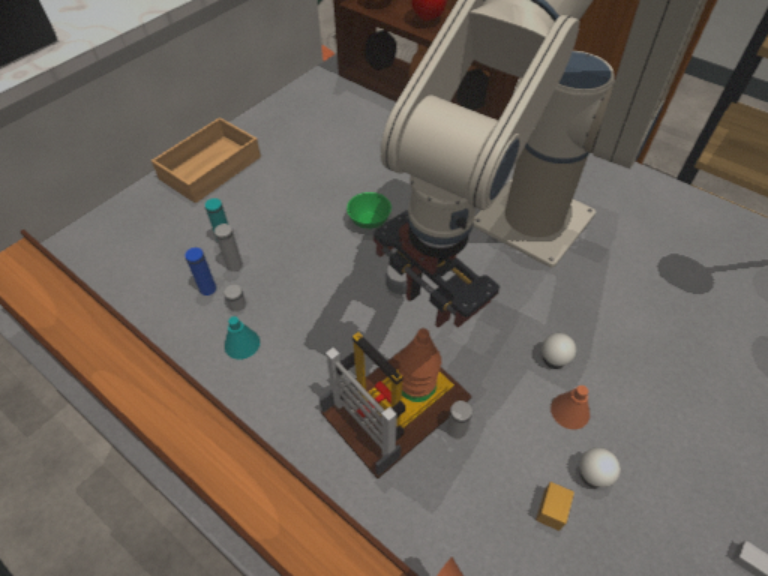

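Four stacked (201.6 mm against 202 expected). Last is the cone at (392.5,297).

Emit:
{"method": "send_rows", "body": {
  "rows": [
    [0,10,12,0],
    [3,20,24,0],
    [8,24,28,0],
    [10,24,28,0],
    [10,24,28,0],
    [10,24,28,0],
    [10,20,24,0],
    [8,12,14,0],
    [4,5,6,0],
    [0,0,0,0]
  ]
}}

```text
t: 38.87
ee_pos: [396.0, 274.1, 188.3]
orientation: [-1.093, 1.35, 1.066]
ft_force: [0.3, -0.0, 0.2]
width: 52.8
```

Emit:
{"method": "send_rows", "body": {
  "rows": [
    [0,0,0,0]
  ]
}}

```text
t: 38.95
ee_pos: [395.6, 273.7, 187.6]
orientation: [-1.094, 1.351, 1.068]
ft_force: [0.3, 0.3, 0.6]
width: 52.8
```

```bash
python3 go.py 392.5 296.5 150; python3 -c "
from meas import *
d=cam('wrist','wrist14')
for r in cones(d): 
    if 80<r[2]<95: print(r[2],r[3],r[5])
"
```

```text
t 38.95 pos [395.6 273.7 187.6] yaw 2.956 tilt [-0.035 -0.049 -0.998] F [0.3 0.3 0.6] w 52.8 q6 -0.78
to [392.5 296.5 150. ] tool shift [36.5  6.3 23.9]
84.7 [392.  295.1] 356
```

View pics/wrist14.png

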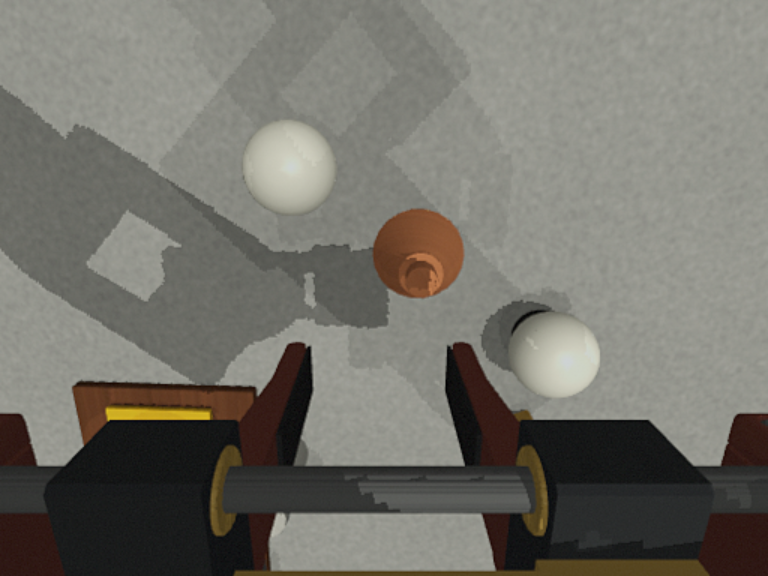

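Emit:
{"method": "send_rows", "body": {
  "rows": [
    [-6,2,8,0],
    [-11,2,8,0],
    [-12,0,2,0],
    [-12,0,0,0],
    [-12,0,0,0],
    [-12,0,0,0],
    [-8,0,0,0],
    [35,0,0,0],
    [35,0,0,0],
    [0,0,0,0]
  ]
}}

```text
t: 39.83
ee_pos: [407.5, 291.2, 202.3]
orientation: [-1.079, 1.339, 1.05]
ft_force: [-1.5, -0.7, -0.8]
width: 52.4
```

Emit:
{"method": "send_rows", "body": {
  "rows": [
    [-6,0,0,0],
    [-11,0,0,0],
    [-12,0,0,0],
    [-12,0,0,0],
    [-12,0,0,0],
    [-12,0,0,0],
    [-8,0,0,0],
    [35,0,0,0],
    [35,0,0,0],
    [0,0,0,0]
  ]
}}

```text
t: 40.67
ee_pos: [416.6, 294.2, 228.9]
orientation: [-1.073, 1.321, 1.041]
ft_force: [-1.3, -1.2, -0.3]
width: 52.8
```

```bash
python3 go.py 392.5 296 150
```

```text
t 40.67 pos [416.6 294.2 228.9] yaw 2.933 tilt [-0.004 -0.027 -1.   ] F [-1.3 -1.2 -0.3] w 52.8 q6 -0.75
to [392.5 296.  150. ] tool shift [78.9 24.1 -1.1]
```

Tilt is now under 1.6°. Descend with lateral correction.

Emit:
{"method": "send_rows", "body": {
  "rows": [
    [8,5,0,0],
    [14,6,0,0],
    [16,5,0,0],
    [16,2,0,0],
    [10,0,0,0],
    [5,0,0,0],
    [0,0,0,0],
    [0,0,0,0]
  ]
}}

```text
t: 41.33
ee_pos: [402.5, 300.0, 168.5]
orientation: [-1.07, 1.311, 1.038]
ft_force: [0.2, 0.4, 0.7]
width: 52.4
```

```bash
python3 go.py 392.3 296 110
```

```text
t 41.33 pos [402.5 300.  168.5] yaw 2.931 tilt [ 0.005 -0.02  -1.   ] F [0.2 0.4 0.7] w 52.4 q6 -0.72
to [392.3 296.  110. ] tool shift [58.5  9.7 -4.9]
```

Emit:
{"method": "send_rows", "body": {
  "rows": [
    [8,4,-2,0],
    [14,3,-1,0],
    [14,2,0,0],
    [14,0,0,0],
    [10,0,0,0],
    [5,0,0,0],
    [0,0,0,0],
    [0,0,0,0]
  ]
}}

```text
t: 42.0
ee_pos: [395.9, 299.6, 104.4]
orientation: [-1.068, 1.302, 1.035]
ft_force: [0.3, 0.4, -0.2]
width: 52.6
```

```bash
python3 go.py 392.3 296 67.5
```

```text
t 42.0 pos [395.9 299.6 104.4] yaw 2.93 tilt [ 0.012 -0.015 -1.   ] F [ 0.3  0.4 -0.2] w 52.6 q6 -0.7
to [392.3 296.   67.5] tool shift [36.9  3.4 -3.8]
```

Emit:
{"method": "send_rows", "body": {
  "rows": [
    [6,2,-2,0],
    [10,1,-1,0],
    [8,1,-1,0],
    [5,0,0,0],
    [2,0,0,0],
    [0,0,0,0],
    [0,0,0,0]
  ]
}}

```text
t: 42.58
ee_pos: [392.0, 296.2, 71.5]
orientation: [-1.067, 1.299, 1.034]
ft_force: [-0.4, 0.9, -0.0]
width: 52.7
```

```bash
python3 go.py 392.3 296 67.5
```

```text
t 42.58 pos [392.  296.2  71.5] yaw 2.929 tilt [ 0.014 -0.014 -1.   ] F [-0.4  0.9 -0. ] w 52.7 q6 -0.7
to [392.3 296.   67.5] tool shift [ 4.  -0.2 -0.1]
```

Emit:
{"method": "send_rows", "body": {
  "rows": [
    [2,0,0,0],
    [1,0,0,0],
    [0,0,0,0],
    [0,0,0,0]
  ]
}}

```text
t: 42.92
ee_pos: [392.6, 296.6, 68.6]
orientation: [-1.067, 1.298, 1.034]
ft_force: [-0.1, -0.2, -0.3]
width: 52.9
```

Emit:
{"method": "send_rows", "body": {
  "rows": [
    [0,0,0,0],
    [0,0,0,0],
    [0,0,0,0],
    [0,0,0,0],
    [0,0,0,0],
    [0,0,0,0],
    [0,0,0,0],
    [0,0,0,0],
    [0,0,0,0]
  ],
  "fingers": 0
}}

```text
t: 43.67
ee_pos: [392.9, 296.8, 69.2]
orientation: [-1.067, 1.297, 1.034]
ft_force: [-0.4, -0.9, -0.8]
width: 19.2
```

Emit:
{"method": "send_rows", "body": {
  "rows": [
    [-5,0,0,0],
    [-20,0,0,0],
    [-30,0,0,0],
    [-35,0,0,0],
    [-35,0,0,0],
    [-35,0,0,0],
    [-35,0,0,0],
    [-25,0,0,0],
    [-5,0,0,0],
    [0,0,0,0]
  ]
}}

```text
t: 44.5
ee_pos: [386.8, 298.1, 305.6]
orientation: [-1.067, 1.302, 1.035]
ft_force: [0.0, 0.4, -1.4]
width: 19.3
```

```bash
python3 go.py 531 50 300; python3 -c "
from meas import *
for n in('scene','top'):
  d=cam(n,n+'15')
  for r in cones(d): 
    if 80<r[2]<215: print(n,r[2],r[3],r[5])
"
```

```text
t 44.5 pos [386.8 298.1 305.6] yaw 2.929 tilt [ 0.012 -0.015 -1.   ] F [ 0.   0.4 -1.4] w 19.3 q6 -0.71
to [531.  50. 300.] tool shift [  11.  -193.1 -212.1]
scene 168.1 [ 843.1 -608.5] 735
scene 201.5 [543.1  56.1] 53
scene 90.6 [610.8  25.2] 7
scene 212.7 [803.1 273.7] 11
top 214.6 [855.2 289.9] 370
top 200.1 [533.4  50.5] 38
top 95.1 [608.2  34.5] 9
```

View pics/scene15.png

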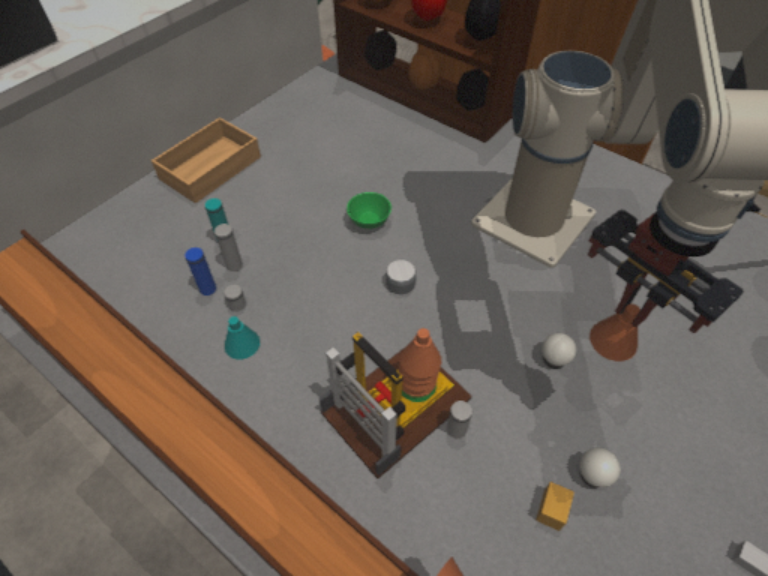

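Stack top measured at (533,50). Carry the last cone across at height.

Emit:
{"method": "send_rows", "body": {
  "rows": [
    [-2,-10,-12,0],
    [-3,-22,-24,0],
    [-2,-26,-28,0],
    [0,-26,-28,0],
    [0,-26,-28,0],
    [0,-24,-26,0],
    [0,-18,-20,0],
    [0,-10,-11,0],
    [0,-4,-4,0],
    [0,0,0,0]
  ]
}}

```text
t: 45.43
ee_pos: [505.1, 73.5, 290.7]
orientation: [-1.064, 1.342, 1.058]
ft_force: [1.0, 0.5, -0.9]
width: 19.0
```

Emit:
{"method": "send_rows", "body": {
  "rows": [
    [0,0,0,0]
  ]
}}

```text
t: 45.52
ee_pos: [504.1, 73.5, 289.0]
orientation: [-1.062, 1.345, 1.059]
ft_force: [0.3, 0.7, -0.2]
width: 19.5
```

```bash
python3 go.py 533 51 295
```

```text
t 45.52 pos [504.1  73.5 289. ] yaw 2.932 tilt [-0.032 -0.028 -0.999] F [ 0.3  0.7 -0.2] w 19.5 q6 -1.22
to [533.  51. 295.] tool shift [ -6.3 -32.8 -16.3]
```

Emit:
{"method": "send_rows", "body": {
  "rows": [
    [-6,-8,-4,0],
    [-8,-9,-5,0],
    [-10,-6,-3,0],
    [-8,-3,-1,0],
    [-4,0,0,0],
    [0,0,0,0],
    [0,0,0,0]
  ]
}}

```text
t: 46.1
ee_pos: [529.5, 58.8, 328.6]
orientation: [-1.066, 1.343, 1.064]
ft_force: [-0.2, 0.6, -1.1]
width: 19.2
```

```bash
python3 go.py 535 52 285
```

```text
t 46.1 pos [529.5  58.8 328.6] yaw 2.938 tilt [-0.032 -0.028 -0.999] F [-0.2  0.6 -1.1] w 19.2 q6 -1.26
to [535.  52. 285.] tool shift [43.5 -7.9 -4.1]
```

Emit:
{"method": "send_rows", "body": {
  "rows": [
    [0,-4,-2,0],
    [0,-3,-1,0],
    [0,0,0,0],
    [25,0,0,0],
    [10,0,0,0],
    [0,0,0,0],
    [0,0,0,0]
  ]
}}

```text
t: 46.68
ee_pos: [534.7, 53.3, 292.5]
orientation: [-1.066, 1.343, 1.064]
ft_force: [-0.4, 0.8, -0.7]
width: 19.0
```

```bash
python3 go.py 535 52 280; python3 -c "
from h import *
d=cam('scene'); cv2.imwrite('pics/s16.png',cv2.resize(d['img'][150:290,220:350][:,:,::-1],None,fx=4,fy=4,interpolation=cv2.INTER_CUBIC))"
```

```text
t 46.68 pos [534.7  53.3 292.5] yaw 2.939 tilt [-0.032 -0.028 -0.999] F [-0.4  0.8 -0.7] w 19.0 q6 -1.27
to [535.  52. 280.] tool shift [12.6 -0.9 -0.8]
```

View pics/s16.png

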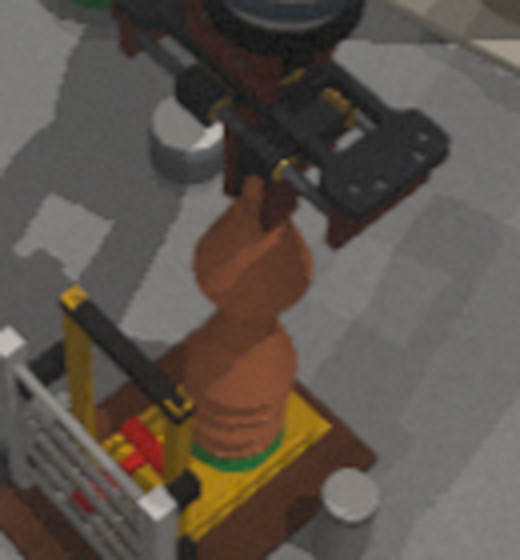

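Aligned. Lower.

Emit:
{"method": "send_rows", "body": {
  "rows": [
    [6,0,0,0],
    [12,0,0,0],
    [14,0,0,0],
    [14,0,0,0],
    [8,0,0,0],
    [0,0,0,0],
    [0,0,0,0]
  ]
}}

```text
t: 47.32
ee_pos: [534.6, 52.1, 236.9]
orientation: [-1.068, 1.338, 1.061]
ft_force: [0.1, -0.4, -0.7]
width: 19.3
```

```bash
python3 go.py 533 51 213
```

```text
t 47.32 pos [534.6  52.1 236.9] yaw 2.939 tilt [-0.027 -0.027 -0.999] F [ 0.1 -0.4 -0.7] w 19.3 q6 -1.27
to [533.  51. 213.] tool shift [24.   0.8 -0.6]
```

Emit:
{"method": "send_rows", "body": {
  "rows": [
    [6,1,0,0],
    [8,0,0,0],
    [5,0,0,0],
    [2,0,0,0],
    [0,0,0,0],
    [0,0,0,0]
  ]
}}

```text
t: 47.82
ee_pos: [534.0, 51.8, 215.3]
orientation: [-1.069, 1.336, 1.06]
ft_force: [-0.2, -0.1, -1.3]
width: 19.1
```

```bash
python3 go.py 533 51 212
```

```text
t 47.82 pos [534.   51.8 215.3] yaw 2.939 tilt [-0.025 -0.027 -0.999] F [-0.2 -0.1 -1.3] w 19.1 q6 -1.26
to [533.  51. 212.] tool shift [ 3.4  0.8 -0.9]
```

Emit:
{"method": "send_rows", "body": {
  "rows": [
    [3,0,0,0],
    [0,0,0,0],
    [0,0,0,0]
  ]
}}

```text
t: 48.07
ee_pos: [534.4, 51.8, 212.6]
orientation: [-1.07, 1.335, 1.059]
ft_force: [0.0, 0.3, -0.5]
width: 19.9
```

Emit:
{"method": "send_rows", "body": {
  "rows": [
    [0,0,0,0],
    [0,0,0,0],
    [0,0,0,0],
    [0,0,0,0],
    [0,0,0,0]
  ],
  "fingers": 0.6
}}

```text
t: 48.48
ee_pos: [535.0, 51.8, 213.5]
orientation: [-1.07, 1.333, 1.058]
ft_force: [0.1, 0.5, 0.4]
width: 49.0
```

Emit:
{"method": "send_rows", "body": {
  "rows": [
    [-10,0,0,0],
    [-20,0,0,0],
    [-25,0,0,0],
    [-15,0,0,0],
    [-8,0,0,0],
    [0,0,0,0],
    [0,0,0,0]
  ]
}}

```text
t: 49.07
ee_pos: [536.5, 54.0, 297.5]
orientation: [-1.07, 1.333, 1.058]
ft_force: [1.4, -1.3, -0.4]
width: 52.7
```

```bash
python3 go.py 625 30 310; python3 -c "
from meas import *
for n in('scene','top'):
  d=cam(n,n+'17')
  for r in cones(d): 
    if 80<r[2]<235: print(n,r[2],r[3],r[5])
"
```

```text
t 49.07 pos [536.5  54.  297.5] yaw 2.939 tilt [-0.022 -0.027 -0.999] F [ 1.4 -1.3 -0.4] w 52.7 q6 -1.27
to [625.  30. 310.] tool shift [-13.8 -91.3  -6.2]
scene 224.1 [-218. -601.] 388
scene 168.4 [-777.8 -150.7] 39
scene 108.4 [-1070.4     5.8] 3
scene 168.3 [ 843.5 -608. ] 698
scene 224.9 [547.5  56.5] 53
scene 93.3 [606.8  27.1] 8
scene 211.8 [802.4 274.3] 14
top 216.8 [856.6 287.7] 307
top 185.1 [ 916.1 -643.2] 54
top 166.0 [523.5  29.5] 19
```

View pics/scene17.png

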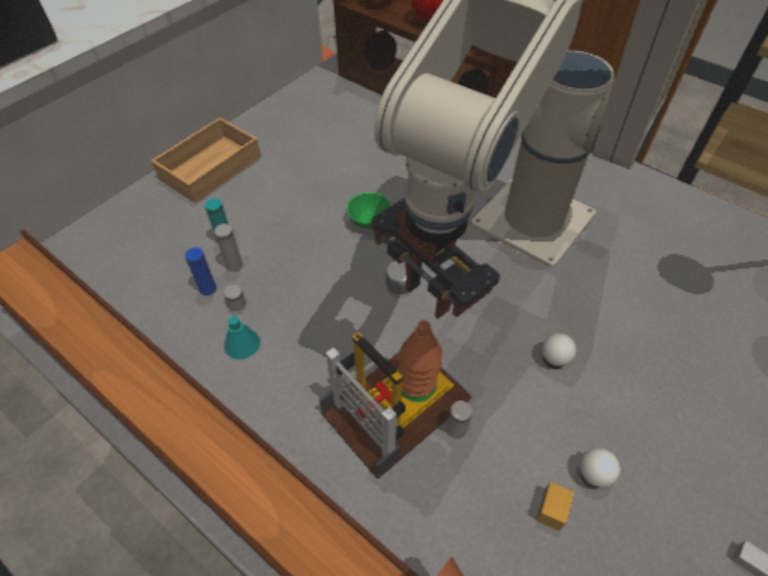

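All five cones are stacked, with a top reading of 225 mm against 226 expected. Now go to the handle with the jaws turned across the bar.

Emit:
{"method": "send_rows", "body": {
  "rows": [
    [-5,-15,0,0.0],
    [-5,-25,-1,0],
    [-4,-22,-1,0],
    [-2,-12,0,0],
    [0,-4,0,0],
    [0,0,0,0.12],
    [0,0,0,0.12],
    [0,0,0,0.12],
    [0,0,0,0.12],
    [0,0,0,0.12]
  ]
}}

```text
t: 50.0
ee_pos: [607.9, 35.8, 298.2]
orientation: [-0.597, 1.544, 0.582]
ft_force: [-0.8, 0.1, 0.4]
width: 52.7
```

Emit:
{"method": "send_rows", "body": {
  "rows": [
    [0,0,0,0.12],
    [0,0,0,0.12],
    [0,0,0,0.12],
    [0,0,0,0.12],
    [0,0,0,0.12],
    [0,0,0,0.12],
    [0,0,0,0.12],
    [0,0,0,0.12],
    [0,0,0,0],
    [0,0,0,0]
  ]
}}

```text
t: 50.83
ee_pos: [597.0, 36.6, 285.5]
orientation: [0.17, 1.627, -0.23]
ft_force: [-0.1, 0.3, 0.7]
width: 52.8
```

```bash
python3 go.py 625 30 300
python3 - <<'E'
from h import *
d=cam('top','top18'); cam('wrist','wrist18')
d=cam('scene')
P=cloud(d); hsv=cv2.cvtColor(d['img'],cv2.COLOR_RGB2HSV)
m=(hsv[...,2]<70)&(P[...,2]>205)&(P[...,2]<245)&(P[...,0]>580)&(P[...,0]<680)&(abs(P[...,1]-30)<80)
q=P[m];print(len(q),q.mean(0),q.min(0),q.max(0))
y=(hsv[...,0]>18)&(hsv[...,0]<32)&(hsv[...,1]>120)&(P[...,2]>222)&(P[...,2]<245)
q=P[y];print(q[q[:,1]>40].mean(0),q[q[:,1]<20].mean(0),len(q))
E
```

```text
t 50.83 pos [597.   36.6 285.5] yaw 1.32 tilt [-0.07  -0.029 -0.997] F [-0.1  0.3  0.7] w 52.8 q6 0.32
to [625.  30. 300.] tool shift [-16.3  -0.1  27.9]
217 [625.88394975  36.45711986 230.19436609] [611.4456629  -16.71685374 210.06383274] [638.92932821  84.26189146 235.640479  ]
[632.95549754  76.14705609 231.69227688] [nan nan nan] 32<stdin>:8: RuntimeWarning: Mean of empty slice.
  ret = um.true_divide(
```

View pics/wrist18.png

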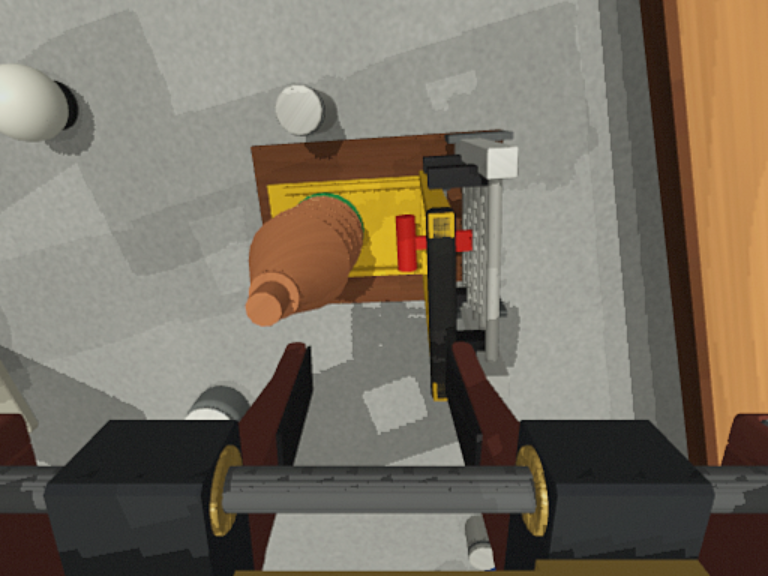

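The stack is straight and the handle bar runs at (440,300) in the wrist view. Tilt is 4°, so I'll correct it with slow-up, fast-down while shifting over the bar.

Emit:
{"method": "send_rows", "body": {
  "rows": [
    [-6,0,8,-0.02],
    [-11,0,8,-0.02],
    [-12,0,4,-0.02],
    [-12,0,0,0],
    [-12,0,0,0],
    [-12,0,0,0],
    [-8,0,0,0],
    [35,0,0,0],
    [35,0,0,0],
    [0,0,0,0]
  ]
}}

```text
t: 51.82
ee_pos: [618.4, 32.5, 294.5]
orientation: [0.115, 1.626, -0.169]
ft_force: [-0.5, -0.1, -0.0]
width: 52.8
```

```bash
python3 go.py 625 30 300
```

```text
t 51.82 pos [618.4  32.5 294.5] yaw 1.392 tilt [-0.063 -0.029 -0.998] F [-0.5 -0.1 -0. ] w 52.8 q6 0.23
to [625.  30. 300.] tool shift [-5.8 -1.5  6.6]
```

Emit:
{"method": "send_rows", "body": {
  "rows": [
    [-6,0,0,0],
    [-11,0,0,0],
    [-12,0,0,0],
    [-12,0,0,0],
    [-12,0,0,0],
    [-12,0,0,0],
    [-8,0,0,0],
    [35,0,0,0],
    [35,0,0,0],
    [0,0,0,0]
  ]
}}

```text
t: 52.65
ee_pos: [627.0, 34.0, 327.2]
orientation: [0.117, 1.598, -0.164]
ft_force: [-0.8, 0.6, -0.2]
width: 52.5
```

```bash
python3 go.py 625 30 300
```

```text
t 52.65 pos [627.   34.  327.2] yaw 1.393 tilt [-0.035 -0.027 -0.999] F [-0.8  0.6 -0.2] w 52.5 q6 0.23
to [625.  30. 300.] tool shift [27.3 -3.4 -0.5]
```

Emit:
{"method": "send_rows", "body": {
  "rows": [
    [-6,0,0,0],
    [-11,0,0,0],
    [-12,0,0,0],
    [-12,0,0,0],
    [-10,0,0,0],
    [-5,0,0,0],
    [35,0,0,0],
    [35,0,0,0],
    [10,0,0,0],
    [0,0,0,0]
  ]
}}

```text
t: 53.48
ee_pos: [635.3, 34.4, 331.9]
orientation: [0.12, 1.569, -0.16]
ft_force: [-0.2, 0.0, 0.1]
width: 52.8
```

```bash
python3 go.py 625 30 300
```

```text
t 53.48 pos [635.3  34.4 331.9] yaw 1.392 tilt [-0.005 -0.025 -1.   ] F [-0.2  0.   0.1] w 52.8 q6 0.23
to [625.  30. 300.] tool shift [32.1 -5.3 -9.4]
```

Emit:
{"method": "send_rows", "body": {
  "rows": [
    [6,-1,-3,0],
    [12,-1,-3,0],
    [14,-1,-2,0],
    [14,0,0,0],
    [10,0,0,0],
    [5,0,0,0],
    [0,0,0,0],
    [0,0,0,0]
  ]
}}

```text
t: 54.15
ee_pos: [628.9, 31.3, 274.7]
orientation: [0.121, 1.56, -0.159]
ft_force: [0.1, 0.7, 1.5]
width: 52.6
```

```bash
python3 go.py 625.5 31 250
python3 - <<'E'
from h import *
cam('wrist','wrist19')
d=cam('wrist');P=cloud(d)
hsv=cv2.cvtColor(d['img'],cv2.COLOR_RGB2HSV)
m=(P[...,2]>226)&(P[...,2]<238)&(P[...,0]>600)&(P[...,0]<660)&(abs(P[...,1]-30)<60)&(hsv[...,2]<80)
q=P[m]; print(len(q),q.mean(0),q.min(0),q.max(0))
c=np.polyfit(q[:,1],q[:,0],1); print(c, np.polyval(c,31), 'ang',np.arctan2(1,c[0]))
E
```

```text
t 54.15 pos [628.9  31.3 274.7] yaw 1.392 tilt [ 0.003 -0.025 -1.   ] F [0.1 0.7 1.5] w 52.6 q6 0.23
to [625.5  31.  250. ] tool shift [24.7 -0.3 -3.5]
1946 [625.70790449  33.0899036  231.57520895] [608.96594772 -18.77524811 226.16930426] [640.85645289  81.81879178 234.13955979]
[1.92606092e-01 6.19334587e+02] 625.3053763226319 ang 1.380520297472431
```

View pics/wrist19.png

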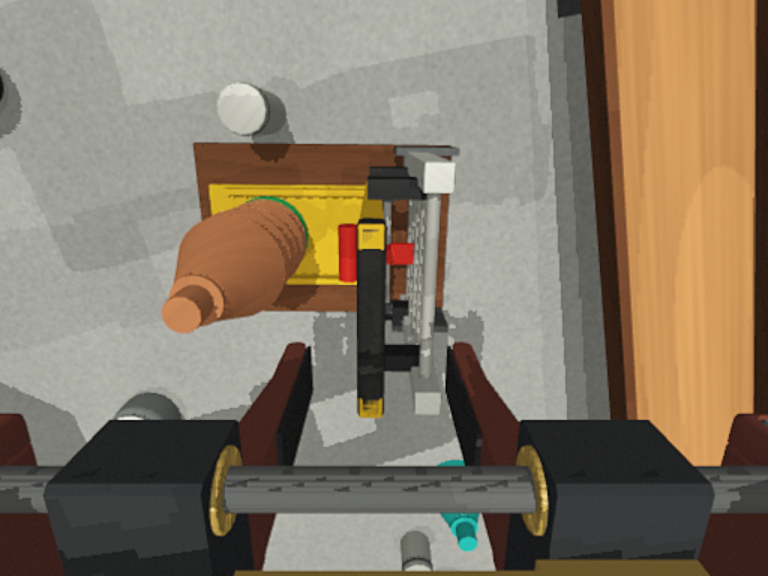

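The bar centre line is at x=625.3 for y=31, between the jaws at (370,310). Its angle of 1.3805 is within 0.01 of the tool's. Descend to z≈207.

Emit:
{"method": "send_rows", "body": {
  "rows": [
    [5,0,-2,0.01],
    [10,0,-1,0],
    [12,0,0,0],
    [10,0,0,0],
    [6,0,0,0],
    [2,0,0,0],
    [0,0,0,0],
    [0,0,0,0]
  ]
}}

```text
t: 54.92
ee_pos: [626.3, 30.8, 225.6]
orientation: [0.13, 1.558, -0.168]
ft_force: [-0.3, -0.6, -0.4]
width: 52.9
```

```bash
python3 go.py 625.3 31 207
```

```text
t 54.92 pos [626.3  30.8 225.6] yaw 1.381 tilt [ 0.005 -0.025 -1.   ] F [-0.3 -0.6 -0.4] w 52.9 q6 0.24
to [625.3  31.  207. ] tool shift [18.6  0.5 -1.2]
```

Emit:
{"method": "send_rows", "body": {
  "rows": [
    [4,0,-1,0],
    [7,0,0,0],
    [5,0,0,0],
    [1,0,0,0],
    [0,0,0,0],
    [0,0,0,0]
  ]
}}

```text
t: 55.42
ee_pos: [625.9, 30.5, 207.6]
orientation: [0.13, 1.557, -0.168]
ft_force: [0.3, -0.9, 0.9]
width: 52.6
```

Emit:
{"method": "send_rows", "body": {
  "rows": [
    [0,0,0,0],
    [0,0,0,0],
    [0,0,0,0],
    [0,0,0,0],
    [0,0,0,0],
    [0,0,0,0],
    [0,0,0,0],
    [0,0,0,0],
    [0,0,0,0],
    [0,0,0,0]
  ],
  "fingers": 0
}}

```text
t: 56.25
ee_pos: [625.3, 30.8, 208.6]
orientation: [0.13, 1.558, -0.167]
ft_force: [-1.5, 0.2, 0.1]
width: 13.7
```

```bash
python3 go.py 625.3 31 207
```

```text
t 56.25 pos [625.3  30.8 208.6] yaw 1.381 tilt [ 0.005 -0.024 -1.   ] F [-1.5  0.2  0.1] w 13.7 q6 0.25
to [625.3  31.  207. ] tool shift [ 1.6  0.3 -0.1]
```

The bar is gripped (opening 13.7 mm) at TCP z=208.6. Carriage travel is z−208.6, and I want a peak of about 77 to 78 mm. Raise slowly.

Emit:
{"method": "send_rows", "body": {
  "rows": [
    [-2,0,0,0],
    [-4,0,0,0],
    [-5,0,0,0],
    [-5,0,0,0],
    [-5,0,0,0],
    [-4,0,0,0],
    [-2,0,0,0],
    [0,0,0,0]
  ]
}}

```text
t: 56.92
ee_pos: [625.2, 30.7, 233.2]
orientation: [0.129, 1.56, -0.168]
ft_force: [3.0, -0.7, -9.4]
width: 13.8
```

```bash
python3 go.py 625.3 31 286; python3 -c "
from h import *
d=cam('scene'); cv2.imwrite('pics/s20.png',cv2.resize(d['img'][150:320,200:340][:,:,::-1],None,fx=4,fy=3.5,interpolation=cv2.INTER_CUBIC))"
```

```text
t 56.92 pos [625.2  30.7 233.2] yaw 1.381 tilt [ 0.003 -0.025 -1.   ] F [ 3.  -0.7 -9.4] w 13.8 q6 0.25
to [625.3  31.  286. ] tool shift [-52.8  -1.    0.4]
```

View pics/s20.png

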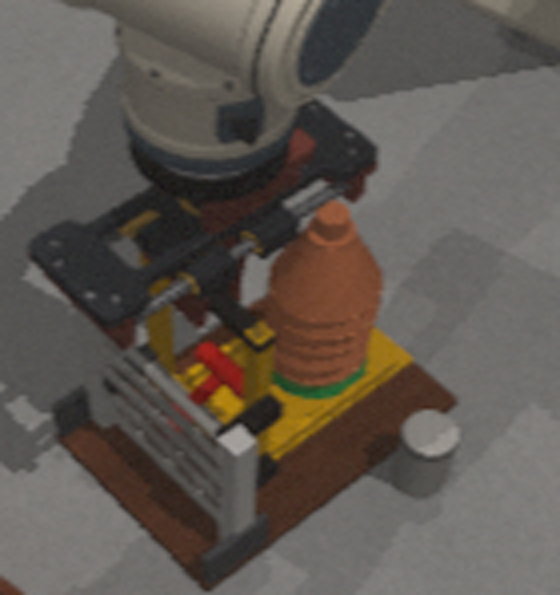

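The tray has risen with the stack straight. Wrist force is about 9 N, matching the load. Continue.

Emit:
{"method": "send_rows", "body": {
  "rows": [
    [-2,0,0,0],
    [-4,0,0,0],
    [-5,0,0,0],
    [-5,0,0,0],
    [-5,0,0,0],
    [-5,0,0,0],
    [-5,0,0,0],
    [-4,0,0,0],
    [-2,0,0,0],
    [0,0,0,0]
  ]
}}

```text
t: 57.8
ee_pos: [625.2, 30.8, 270.8]
orientation: [0.128, 1.56, -0.17]
ft_force: [3.6, -0.4, -8.9]
width: 13.5
```

```bash
python3 go.py 625.3 31 286
```

```text
t 57.8 pos [625.2  30.8 270.8] yaw 1.381 tilt [ 0.003 -0.027 -1.   ] F [ 3.6 -0.4 -8.9] w 13.5 q6 0.24
to [625.3  31.  286. ] tool shift [-15.2  -0.1   0.1]
```

Emit:
{"method": "send_rows", "body": {
  "rows": [
    [-3,0,0,0],
    [-4,0,0,0],
    [-3,0,0,0],
    [-1,0,0,0],
    [0,0,0,0],
    [0,0,0,0]
  ]
}}

```text
t: 58.3
ee_pos: [625.2, 30.7, 281.9]
orientation: [0.128, 1.559, -0.17]
ft_force: [4.6, -1.1, -8.5]
width: 13.7
```

```bash
python3 go.py 625.3 31 286.3
python3 - <<'E'
from meas import *
d=cam('scene'); P=cloud(d)
for r in cones(d): 
    if 230<r[2]<320: print(r)
hsv=cv2.cvtColor(d['img'],cv2.COLOR_RGB2HSV)
y=(hsv[...,0]>18)&(hsv[...,0]<32)&(hsv[...,1]>150)&(P[...,0]>440)&(P[...,0]<640)&(abs(P[...,1]-45)<60)
q=P[y]; 
h,e=np.histogram(q[:,2],bins=np.arange(0,320,4)); print([(int(e[i]),int(h[i])) for i in range(len(h)) if h[i]>5])
cv2.imwrite('pics/s21.png',cv2.resize(d['img'][150:320,200:340][:,:,::-1],None,fx=4,fy=3.5,interpolation=cv2.INTER_CUBIC))
E
```

```text
t 58.3 pos [625.2  30.7 281.9] yaw 1.381 tilt [ 0.004 -0.027 -1.   ] F [ 4.6 -1.1 -8.5] w 13.7 q6 0.24
to [625.3  31.  286.3] tool shift [-4.4  0.2  0.1]
(array([281., 231.]), np.int32(860), np.float64(247.9), array([547. ,  62.8]), array([38., 47.]), 63, array([552.5,  65. ]))
[(92, 186), (96, 139), (100, 25), (104, 88), (108, 48), (112, 9), (116, 7), (120, 17), (140, 9), (144, 7), (152, 7), (156, 7), (160, 6), (164, 6), (168, 9), (172, 7), (188, 6), (208, 6), (212, 8), (216, 7), (224, 7), (228, 8), (232, 15), (240, 8), (244, 6), (248, 6), (252, 7), (256, 6), (260, 12), (264, 6), (268, 10), (272, 7), (280, 9), (284, 6), (300, 7), (304, 16)]
```

View pics/s21.png

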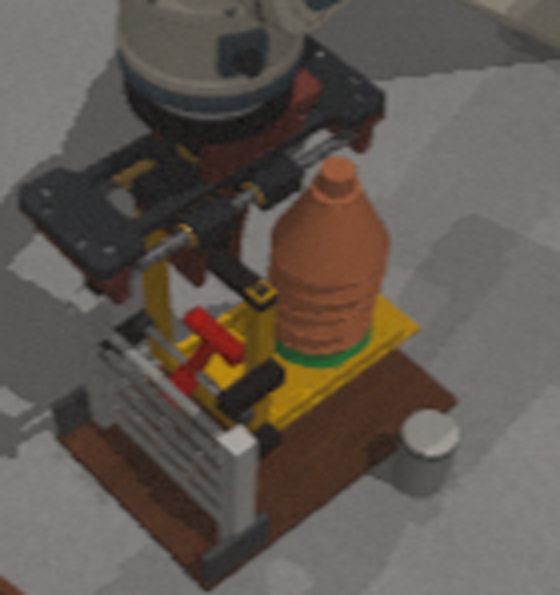

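No slip: tray at about 95 mm and handle top at about 305 mm, both matching +73 mm. About 4 mm more.

Emit:
{"method": "send_rows", "body": {
  "rows": [
    [-2,0,0,0],
    [-1.5,0,0,0],
    [-0.5,0,0,0],
    [0,0,0,0]
  ]
}}

```text
t: 58.68
ee_pos: [625.2, 30.7, 285.6]
orientation: [0.127, 1.56, -0.17]
ft_force: [3.4, -1.1, -7.9]
width: 13.9
```

```bash
python3 go.py
```

```text
t 58.68 pos [625.2  30.7 285.6] yaw 1.381 tilt [ 0.003 -0.028 -1.   ] F [ 3.4 -1.1 -7.9] w 13.9 q6 0.24
```

Emit:
{"method": "send_rows", "body": {
  "rows": [
    [-0.7,0,0,0],
    [0,0,0,0],
    [0,0,0,0],
    [0,0,0,0],
    [0,0,0,0],
    [0,0,0,0],
    [0,0,0,0],
    [0,0,0,0],
    [0,0,0,0]
  ]
}}

```text
t: 59.43
ee_pos: [625.2, 30.7, 286.4]
orientation: [0.128, 1.559, -0.17]
ft_force: [4.7, -1.0, -8.0]
width: 13.4
```

```bash
python3 go.py
python3 - <<'E'
from h import *
d=cam('scene')
cv2.imwrite('pics/s22.png',cv2.resize(d['img'][190:310,210:310][:,:,::-1],None,fx=6,fy=5,interpolation=cv2.INTER_CUBIC))
cam('wrist','w22')
E
```

```text
t 59.43 pos [625.2  30.7 286.4] yaw 1.381 tilt [ 0.003 -0.028 -1.   ] F [ 4.7 -1.  -8. ] w 13.4 q6 0.24
```

View pics/s22.png

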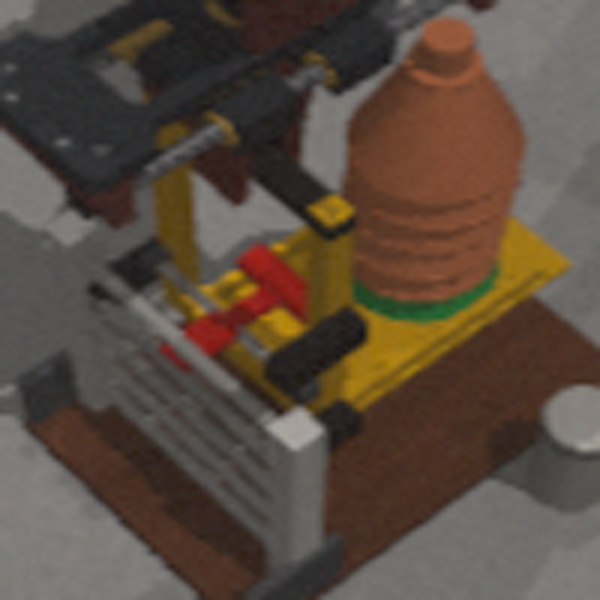

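View pics/w22.png

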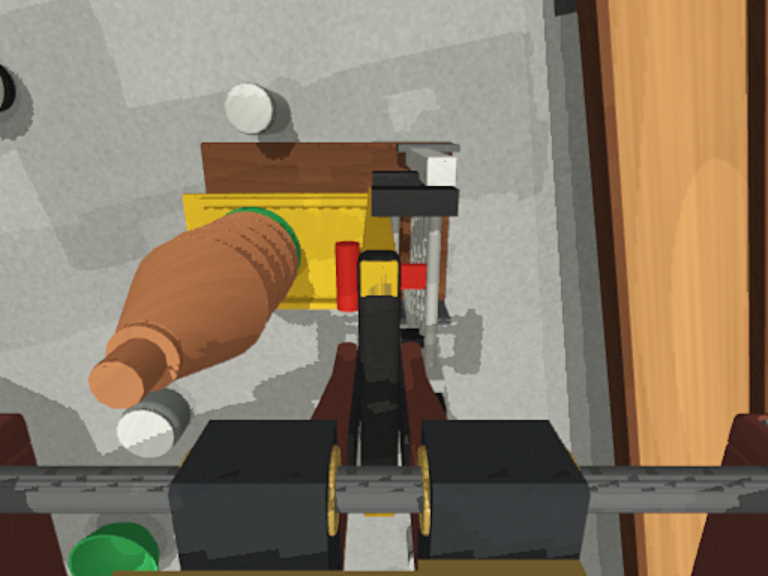

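The pawl's nose (200,340) now lies over the second rung. Lower gently and watch the force. The seat is expected at z≈268.6.

Emit:
{"method": "send_rows", "body": {
  "rows": [
    [1,0,0,0],
    [2,0,0,0],
    [3,0,0,0],
    [3,0,0,0],
    [3,0,0,0],
    [2,0,0,0],
    [1,0,0,0],
    [0,0,0,0],
    [0,0,0,0]
  ]
}}

```text
t: 60.28
ee_pos: [625.3, 30.8, 269.9]
orientation: [0.128, 1.56, -0.17]
ft_force: [2.8, -1.0, -8.2]
width: 13.8
```

```bash
python3 go.py
```

```text
t 60.28 pos [625.3  30.8 269.9] yaw 1.381 tilt [ 0.003 -0.027 -1.   ] F [ 2.8 -1.  -8.2] w 13.8 q6 0.24
```

Emit:
{"method": "send_rows", "body": {
  "rows": [
    [0.7,0,0,0],
    [0.7,0,0,0],
    [0.5,0,0,0],
    [0,0,0,0]
  ]
}}

```text
t: 60.62
ee_pos: [625.3, 30.8, 268.6]
orientation: [0.128, 1.559, -0.169]
ft_force: [3.3, -1.4, -7.8]
width: 13.9
```

Emit:
{"method": "send_rows", "body": {
  "rows": [
    [1,0,0,0],
    [1,0,0,0],
    [0,0,0,0]
  ]
}}

```text
t: 60.87
ee_pos: [625.3, 30.7, 268.5]
orientation: [0.128, 1.558, -0.169]
ft_force: [3.3, -0.9, -6.7]
width: 13.5
```

It has stopped at z=268.5 (+60) despite 2 mm of further commands, and the load is coming off the wrist. Ease down a bit more to take the weight off before releasing.

Emit:
{"method": "send_rows", "body": {
  "rows": [
    [2,0,0,0],
    [2,0,0,0],
    [2,0,0,0],
    [0,0,0,0]
  ]
}}

```text
t: 61.2
ee_pos: [625.3, 30.7, 268.6]
orientation: [0.129, 1.555, -0.169]
ft_force: [2.7, -1.4, -8.2]
width: 13.9
```

Emit:
{"method": "send_rows", "body": {
  "rows": [
    [2,0,0,0],
    [2,0,0,0],
    [2,0,0,0]
  ]
}}

```text
t: 61.45
ee_pos: [625.4, 30.8, 267.8]
orientation: [0.129, 1.553, -0.169]
ft_force: [-5.1, -0.7, 13.8]
width: 13.7
```

The reaction reversed to +13.8 N with no further descent, so the pawl carries the tray. Open and leave.

Emit:
{"method": "send_rows", "body": {
  "rows": [
    [0,0,0,0],
    [0,0,0,0],
    [0,0,0,0],
    [0,0,0,0],
    [0,0,0,0],
    [0,0,0,0]
  ],
  "fingers": 0.6
}}

```text
t: 61.95
ee_pos: [626.0, 31.3, 268.3]
orientation: [0.129, 1.551, -0.168]
ft_force: [-0.2, 0.0, -0.4]
width: 50.2
```

```bash
python3 go.py
python3 - <<'E'
from h import *
cam('wrist','w23')
E
```

```text
t 61.95 pos [626.   31.3 268.3] yaw 1.381 tilt [ 0.012 -0.026 -1.   ] F [-0.2  0.  -0.4] w 50.2 q6 0.24
```

View pics/w23.png

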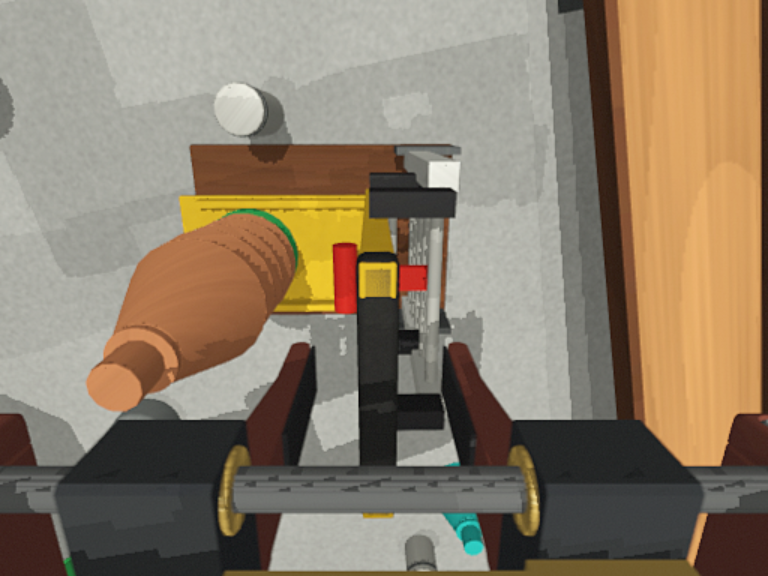

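The fingers are clear on both sides of the bar and the tray has stayed up. Rise straight up, then move away to the robot's right for a final look.

Emit:
{"method": "send_rows", "body": {
  "rows": [
    [-6,0,0,0],
    [-15,0,0,0],
    [-20,0,0,0],
    [-20,0,0,0],
    [-20,0,0,0],
    [-15,0,0,0],
    [-10,0,0,0],
    [-5,0,0,0],
    [0,0,0,0]
  ]
}}

```text
t: 62.75
ee_pos: [623.8, 34.3, 384.5]
orientation: [0.129, 1.555, -0.168]
ft_force: [0.1, -0.4, -0.2]
width: 52.7
```

Emit:
{"method": "send_rows", "body": {
  "rows": [
    [-3,-15,0,0],
    [-3,-28,0,0],
    [-3,-32,0,0],
    [-3,-32,0,0],
    [-3,-32,0,0],
    [-3,-32,0,0],
    [-3,-32,0,0],
    [-2,-28,0,0],
    [0,-15,0,0],
    [0,0,0,0]
  ]
}}

```text
t: 63.58
ee_pos: [568.7, -222.3, 404.9]
orientation: [0.126, 1.572, -0.166]
ft_force: [0.1, 0.1, 0.2]
width: 52.8
```

```bash
python3 go.py
python3 - <<'E'
from meas import *
for n in ('scene','top'):
    d=cam(n,n+'24'); P=cloud(d)
    for r in cones(d): 
        if 60<r[2]<320 and r[3][0]>300: print(n,*r)
    hsv=cv2.cvtColor(d['img'],cv2.COLOR_RGB2HSV)
    y=(hsv[...,0]>18)&(hsv[...,0]<32)&(hsv[...,1]>150)&(P[...,0]>440)&(P[...,0]<640)&(abs(P[...,1]-45)<60)&(P[...,2]<110)
    q=P[y]; h,e=np.histogram(q[:,2],bins=np.arange(0,110,3)); print([(int(e[i]),int(h[i])) for i in range(len(h)) if h[i]>8])
    g=P[(abs(P[...,0]-532)<30)&(abs(P[...,1]-152)<30)&(P[...,2]>70)]; print('gauge',np.median(g[:,2]),len(g))
    w=P[(abs(P[...,0]-627)<45)&(abs(P[...,1]-30)<70)&(P[...,2]>280)]; print('handle top',np.median(w[:,2]),len(w))
    i=d['img'][170:310,200:330] if n=='scene' else d['img'][90:220,170:290]
    cv2.imwrite(f'pics/{n}24c.png',cv2.resize(i[:,:,::-1],None,fx=4.5,fy=4.2,interpolation=cv2.INTER_CUBIC))
E
```

```text
t 63.58 pos [ 568.7 -222.3  404.9] yaw 1.385 tilt [-0.008 -0.025 -1.   ] F [0.1 0.1 0.2] w 52.8 q6 -0.19
scene [124. 283.] 16560 168.2 [ 844. -607.] [116. 237.] 734 [ 855.5 -186.2]
scene [281. 232.] 941 247.1 [543.5  60.9] [31. 38.] 51 [551.3  64.6]
scene [300. 379.] 109 213.1 [803.6 273.9] [7. 5.] 10 [788.8 279.5]
[(78, 96), (81, 179), (84, 44), (87, 29), (90, 41), (93, 85), (96, 9), (105, 16)]
gauge 81.94302875411347 139
handle top 291.17318867471124 332
top [191.  75.] 7131 220.4 [857.1 284. ] [96. 42.] 227 [851.8 171. ]
top [244.  61.] 324 137.2 [ 915.3 -176.8] [ 7. 85.] 26 [916.4  12. ]
top [435.  66.] 189 189.2 [ 914.7 -654.8] [ 9. 62.] 24 [ 916.2 -572.8]
top [430.  85.] 2537 181.7 [ 806.7 -630.1] [106. 118.] 93 [ 859.4 -564.6]
top [320.  90.] 74 142.2 [ 805.5 -229.1] [ 9. 19.] 15 [ 829.3 -235.5]
top [215. 179.] 928 245.8 [525.5  49.2] [42. 44.] 51 [517.6  63.3]
[(9, 16), (12, 14), (15, 12), (75, 29), (78, 138), (81, 211), (84, 105), (87, 40), (90, 35), (93, 42), (96, 25), (105, 19)]
gauge 82.07136049158885 95
handle top 291.32729193965974 231
```

View pics/scene24c.png

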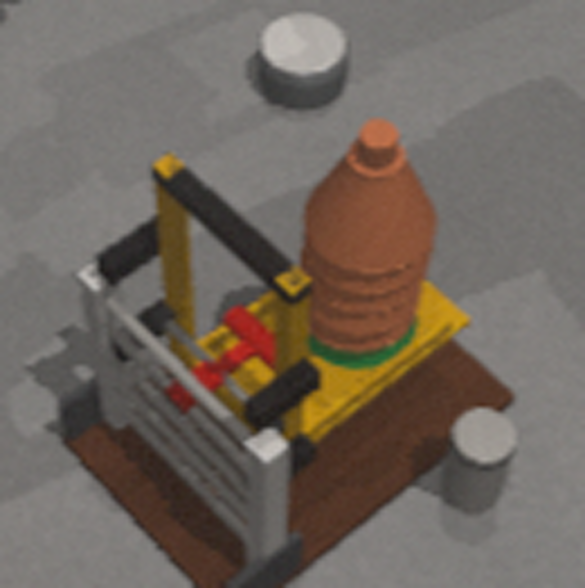

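View pics/scene24.png

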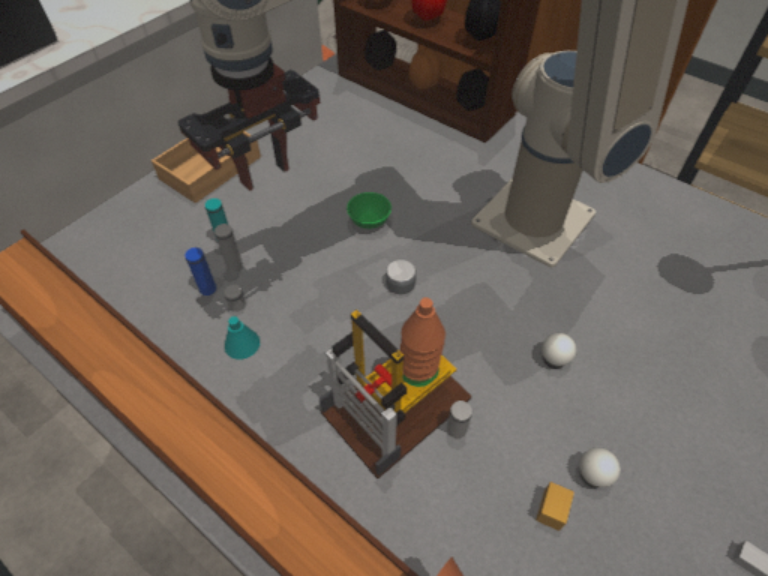

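Tray top is at about 82 mm and the gauge at 82 mm. The handle top is at 291 mm against 292 expected. One quick check of the stack's top, then hand in.

```bash
python3 - <<'E'
from h import *
for n in('scene','top'):
    d=cam(n);P=cloud(d)
    m=(abs(P[...,0]-533)<60)&(abs(P[...,1]-50)<60)&(P[...,2]>255)
    q=P[m]; t=q[q[:,2]>q[:,2].max()-5]; print(n,np.percentile(q[:,2],98).round(1),t[:,:2].mean(0).round(1),len(t))
E
python3 -c "
from workcell import ctrl
print(ctrl.get_obs()['t']); print(ctrl.close_job())"
```

```text
scene 286.9 [532.2  54.1] 56
top 289.6 [533.1  51.1] 24
63.7833
the job is handed in; nothing more can be done
None
```

I nested all five copper cones over the green former with the tray down, then raised the tray by its handle to the second rung, seated the pawl and let go. The job was handed in at 63.8 s of the 210 s allowed; no verdict is reported.

**Gauge choice:** the gauge beside the tray measures 82 mm, so it is gauge_mid and the second rung.

**Lift:** I raised the carriage to about 77.8 mm, inside the 76–80 mm window, and held it there for 0.6 s. Lowering stopped at about 60 mm of carriage travel, and the wrist force reversed, so the pawl was carrying the tray.

**Last checks:**

| Check | Measured | Expected |
|---|---|---|
| Tray top | about 82 mm | 82 mm |
| Gauge top | 82 mm | 82 mm |
| Handle top | 291 mm | 292 mm |
| Stack top, scene camera | 286.9 mm | 286 mm |
| Stack top, top camera | 289.6 mm | 286 mm |

- **Stack:** its axis is within 2–5 mm of the former. The 3 mm difference between the two cameras matches the high bias the top camera showed earlier.
- **Bystanders:** the jacks, bowl, brass block, tin and look-alikes appear in the last picture where they stood at the start. I checked them by eye, not by measurement.
- **Pawl angle:** I did not measure it directly. That it swung back is inferred from the stop at the second-rung height and the force reversal.
- **Tool tilt:** the tool crept out of vertical by up to 4° during fast moves. I corrected it several times, and no check showed an effect on the result.

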